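Sift, add and stir a nut mix at the food-bank repacking bench

ROBOT

A 6-joint arm with a two-finger parallel gripper is mounted at the origin on the work surface. World frame = base frame: x ahead of the robot, y to its left, z up, the work surface at z = 0. Lengths are in mm, angles in degrees, forces in N, time in s.
With the tool pointing down it reaches from about 225 to 875 mm from the base axis. Payload 3.4 kg.
Tool frame: the origin (TCP) lies midway between the tips of the shut fingers; the grasp point (between the pads) lies 19 mm behind it; x points along the fingers, y is the direction in which the jaws open and shut, and the axes are right-handed (so a half turn about x gives the same grasp; the last joint's range is limited). The gripper opens to 85 mm and grips with 20 to 120 N. Pads are 22 mm wide; open, the fingers measure 114 mm over their backs; the gripper's body (76 mm by 85 mm) begins 54 mm behind the grasp point. The pads swing forward as they close: fully open they stand 13 mm farther back than shut.
Start: joints at [-76.662, 15.808, 86.224, -0, 77.962, -6.933], TCP at [199.218, -539.421, 231.328] pointing down, gripper open.
Joint ranges: [-165.64, 165.64], [-43.16, 119.46], [12.63, 154.43], [-67.54, 247.53], [6.08, 155.33], [-154.97, 154.97]. Speed limits (degrees/s): [147.25, 147.25, 180, 180, 180, 180].

INTERFACE

Orientations are given as [roll, pitch, yaw] about the fixed x, y, z axes, in that order (R = Rz(yaw) Ry(pitch) Rx(roll)).
In Python, from bench import robot gives the robot as it stands.
- The arm moves only by the tool arm_command, never from a script. Its argument "moves" is a list that holds one entry, the list of rows, each a list of 4 numbers: the shift along the world's x, y, z in m, then the turn about the world's z in rad. In form: [[[x, y, z, twist], ...]]. A call has 1 to 20 rows; each row is the pose to reach, as a shift and turn from the pose commanded when the call began; what a row does not reach only later rows make up. A row lasts 1/12 s, in which the tool goes at most 41.7 mm and 7.16 degrees, less where a joint would pass 70% of its speed; a pose out of reach is approached as far as the arm can. A call with a gripper value outside its range is refused whole. "claw" is the closure, from -1 (fully open) to 1 (shut), so that 0 is half open, set as the call begins (left out, the last holds). The fingers move at their own pace and stop on an object; "squeeze" is the grip in N (left out, the last holds). Time passes only in rows, so rows that repeat a pose let the fingers close. It gives the time, the measured TCP pose, the force and the opening at its end, in the units of the state.
- robot.sense(): the state, without advancing time (a new reading comes with each control period).
- robot.grab_frame(name): name is "side" or "top" or "wrist"; returns (picture, depth): 384x512x3 uint8, red, green, blue; 384x512 float32, mm along the optical axis (not along the pixel's ray), 0 where there is no reading.
- robot.get_calibration(name): a dict with "camera_matrix" (3x3 intrinsics, pixels), "rvec" (rotation vector, rad) and "tvec" (3), from world to camera coordinates, as OpenCV has them; the wrist camera has in their place "hand_eye" (4x4, takes a point from camera to tool coordinates, whose origin is the TCP and whose axes are the tool frame's). Camera axes: x right, y down, z forward; pixel columns grow to the right and rows downward; lengths in mm; the calibration is good to about 2 mm. A picture is of the moment at which its call begins: read the wrist's pose just before it. get_calibration takes no time and is no camera call.
- robot.job_done(): hands the job in, once; it reports no verdict.
The state is a dict: "t": time; "joints": joint angles; "dq": joint speeds; "tau": joint torques, N m; "tool_pos": TCP position; "tcp_rot": TCP orientation; "contact_force": force on the tool from outside, world axes, zero at the start; "wrist_torque": the same for the moment, N m; "grip_width": finger opening in mm.
Only numpy, scipy, OpenCV 4.12 (cv2) and the standard library are available. Lean on these libraries where they do the work, as an engineer would, in place of code of your own. Each camera call takes 0.05 s, during which the arm holds its last target.

TASK

Make up the nut mix: pick up the sieve by its handle, hold it over the steel bowl and shake it side to side until every hazelnut has dropped through into the bowl while the walnuts stay in the sieve, set the sieve flat on its wooden board again, and put all the almonds from the white cutting board into the bowl too. When all of them are in, take the wooden spoon, stir the nuts with its blade down near the bottom for three full, wide turns round the bowl, and stand the spoon back in its holder. Don't disturb the cans, the jar and the carton.

Things in the scene. Friction and masses are not known exactly. Their poses are not given: they have to be found in the camera images.
- bowl_floor (a point): Round steel mixing bowl, held fast to the bench. This point is the middle of its inner floor, 4 mm above the bench. The floor is dished: flat out to 68 mm from the middle, then rising to about 22 mm higher at 110 mm from the middle, then steep sides up to the rim; it is polished, so nuts slide back towards the middle. The rim is 135 mm in radius and 87 mm above the bench. Nothing is in it at the start
- sieve_grip (a point): Middle of the dark wooden grip of the sieve's handle. The sieve is a square tray with a light wooden frame 150 (its x) x 156 (its y) x 50 mm high and a steel bail that arches over it along its y axis; the grip is a bar 20 mm thick (x), 90 mm long (y), 24 mm high, 140 mm above the sieve's underside and straight above its middle, so it hangs level when held there. Free space under the bail. Whole sieve about 0.4 kg
- sieve_floor (a point): Middle of the sieve's floor, at the level of the top of its steel bars, 12 mm above the sieve's underside. z is up out of the sieve. The floor is two flat steel bars 14 mm wide that run along y at x = -22 and +22 mm, with a narrow ledge on each side wall, leaving three open slots 30 mm wide. Inside 134 x 140 mm, walls 38 mm above the bars. Small nuts rest on the bars by friction until the sieve is shaken across them (along its x)
- board: Fixed wooden board 170 x 170 x 12 mm on which the sieve stands at the start. Origin: centre of its underside on the bench; its x and y lie along the sides
- cutting_board: Fixed flat white plastic cutting board 160 (x) x 200 (y) x 5 mm with the almonds on it. Origin: centre of its underside on the bench
- holder_mouth (a point): Fixed upright white utensil holder, open on top; this point is the middle of the mouth, 85 mm above the bench. Inside 36 mm (its x) by 60 mm (its y), floor 4 mm above the bench, walls 4 mm
- spoon_grip (a point): Wooden spoon, 185 mm long overall, standing upright in the holder, blade down. This point is on the axis of the handle, 140 mm above the lower end of the blade and 45 mm below the handle's upper end. The handle is 16 x 16 mm, its sides parallel to the spoon's x and y; z runs up the handle. About 70 g
- spoon_tip (a point): Middle of the lower end of the spoon's blade. The blade is 14 mm thick (x), 62 mm long and 40 mm wide (y), narrowing to a flat end 26 mm wide; z runs up the handle
- hazelnut1_center (a point): Hazelnut, one of 3 to 5: small round dark-brown nut 22 mm across and 21.5 mm high with a flat pale base, about 10 g; it fits through the sieve's slots. Starts standing on a bar of the sieve. This point is its centre, 10.5 mm above its base. None if absent
- hazelnut2_center (a point): Another hazelnut, as hazelnut1; None if absent
- hazelnut3_center (a point): Another hazelnut, as hazelnut1; None if absent
- hazelnut4_center (a point): Another hazelnut, as hazelnut1; None if absent
- hazelnut5_center (a point): Another hazelnut, as hazelnut1; None if absent
- walnut1_center (a point): Walnut, one of 2 or 3: large round pale-tan nut 42 mm across, about 16 g, too large for the sieve's slots. Starts in the sieve, sitting over a slot. This point is its centre. None if absent
- walnut2_center (a point): Another walnut, as walnut1; None if absent
- walnut3_center (a point): Another walnut, as walnut1; None if absent
- almond1_center (a point): Almond in its shell, one of 3 or 4: large orange-brown flattened oval nut 50 mm long (its x axis), 28 mm wide (y) and 20 mm thick (z), about 12 g, lying on the cutting board. This point is its centre. None if absent
- almond2_center (a point): Another almond, as almond1; None if absent
- almond3_center (a point): Another almond, as almond1; None if absent
- almond4_center (a point): Another almond, as almond1; None if absent
- can_a: tinned food can with a red label, 74 mm across, 110 mm high, standing among the task's things; a bystander. Origin: centre of its underside
- can_b: tinned food can with a green label, 74 mm across, 110 mm high, standing beyond the bowl; a bystander. Origin: centre of its underside
- honey_jar: amber glass jar with a yellow lid, 68 mm across, 100 mm high; a bystander. Origin: centre of its underside
- pasta_box: blue carton 50 x 110 x 160 mm standing upright; a bystander. Origin: centre of its underside
There are look-alikes about, which are no part of the job. There is more than one size of the board; the one meant has the size given above.

How it is judged:
By the outcome, as a careful person would: the job done as asked, in the order asked, and still so for the second after the job is handed in, with the robot touching nothing.
Of hazelnut1, hazelnut2, hazelnut3, hazelnut4, hazelnut5 only 3 to 5 are there at a start; the rules pass over those that are not, and their reading is None.
Of walnut1, walnut2, walnut3 only 2 to 3 are there at a start; the rules pass over those that are not, and their reading is None.
Of almond1, almond2, almond3, almond4 only 3 to 4 are there at a start; the rules pass over those that are not, and their reading is None.
At some moment in a run one of almond1, almond2, almond3, almond4 may be knocked a few centimetres aside while the robot is not near it.
It also fails if it takes over 210 s, if anything falls off the work surface, if the arm or the gripper's body presses on something with over 40 N, if the wrist force passes 120 N, or if a joint passes its speed limit or range.

## Working session

There is one attempt and no reset: what is moved stays moved. The work goes in short steps, Python scripts to look and compute and a tool call to move; the robot and the scene stay as the last step left them, time stands still between calls to the robot, and variables do not carry over. Pictures are saved under pics/ and viewed, and the job is handed in when it is done.

Besides the shell and the picture viewer there is one more tool, called after "Emit:" as name([rows], argument=value, ...), one row to a line, values as JSON. arm_command: Moves the arm, as the interface text tells. Its arguments: {"type":"object","properties":{"moves":{"type":"array","items":{"type":"array","items":{"type":"array","items":{"type":"number"}}}},"claw":{"type":"number"},"squeeze":{"type":"number"}},"required":["moves"]}

```bash
mkdir -p pics; ls; cat > h.py <<'E'
import numpy as np, cv2
from bench import robot
from scipy.spatial.transform import Rotation as R
def cal(n):
    c=robot.get_calibration(n); K=np.array(c["camera_matrix"],float)
    if n!="wrist":
        Rm=cv2.Rodrigues(np.array(c["rvec"],float))[0]; t=np.array(c["tvec"],float).reshape(3)
        return K,Rm.T,-Rm.T@t   # cam->world
    s=robot.sense(); X=np.array(c["hand_eye"],float)
    Rt=R.from_euler('xyz',s["tcp_rot"],degrees=True).as_matrix()
    return K,Rt@X[:3,:3],Rt@X[:3,3]+np.array(s["tool_pos"])
def grab(n,name=None):
    C=cal(n); p,d=robot.grab_frame(n); p=np.array(p);d=np.array(d)
    if name:
        cv2.imwrite(f"pics/{name}.png",cv2.cvtColor(p,cv2.COLOR_RGB2BGR)); np.savez(f"pics/{name}.npz",p=p,d=d,K=C[0],R=C[1],o=C[2])
    return p,d,C
def load(name):
    z=np.load(f"pics/{name}.npz"); return z['p'],z['d'],(z['K'],z['R'],z['o'])
def ray(C,u,v,z):
    K,Rw,o=C; r=Rw@np.linalg.inv(K)@np.array([u,v,1.]); return o+r*(z-o[2])/r[2]
def cloud(d,C):
    K,Rw,o=C; v,u=np.mgrid[:d.shape[0],:d.shape[1]]
    P=np.stack([(u-K[0,2])/K[0,0]*d,(v-K[1,2])/K[1,1]*d,d],-1); return P@Rw.T+o
def proj(C,X):
    K,Rw,o=C; q=K@(Rw.T@(np.array(X,float)-o)); return q[:2]/q[2]
def up(name,box,out,f=4):
    im=cv2.imread(f"pics/{name}.png"); x0,y0,x1,y1=box
    cv2.imwrite(f"pics/{out}.png",cv2.resize(im[y0:y1,x0:x1],None,fx=f,fy=f,interpolation=cv2.INTER_CUBIC))
E
python3 - <<'E'
from h import *
for n in("top","side","wrist"):
    p,d,C=grab(n,n+"0"); print(n,C[0].round(1).tolist(),C[2].round(0),C[1].round(2).tolist())
print(robot.sense())
E
```

```text
pics
top [[351.9, 0.0, 253.8], [0.0, 351.9, 191.1], [0.0, 0.0, 1.0]] [455. -11. 989.] [[-0.02, -1.0, 0.07], [-1.0, 0.02, 0.02], [-0.02, -0.07, -1.0]]
side [[424.2, 0.0, 260.7], [0.0, 424.2, 193.1], [0.0, 0.0, 1.0]] [-22. 697. 871.] [[-0.78, -0.4, 0.48], [-0.62, 0.5, -0.6], [-0.0, -0.77, -0.64]]
wrist [[282.5, 0.0, 258.5], [0.0, 282.5, 190.2], [0.0, 0.0, 1.0]] [ 265. -513.  373.] [[0.35, -0.9, -0.26], [-0.94, -0.33, -0.09], [-0.0, 0.28, -0.96]]
{'t': 0.15, 'joints': array([-7.66604745e+01,  1.58392216e+01,  8.62791592e+01,  9.40177250e-04,
        7.79641165e+01, -6.93435200e+00]), 'dq': array([ 0.03075421, -0.00226343, -0.27393595,  0.01778319,  0.07202555,
        0.04933455]), 'tau': array([ 7.09621090e-04, -4.17146015e+01, -2.46032023e+01, -2.22565150e-04,
        7.57671834e-03,  1.02810560e-05]), 'tool_pos': array([ 199.13217995, -538.97875098,  230.63503317]), 'tcp_rot': array([-97.57274434,  89.91749761, 102.70093643]), 'contact_force': array([-0.49602298,  0.00479961, -0.24816639]), 'wrist_torque': array([-0.02098929, -0.04817507,  0.0048033 ]), 'grip_width': 85.53988580247159}
```

View pics/top0.png

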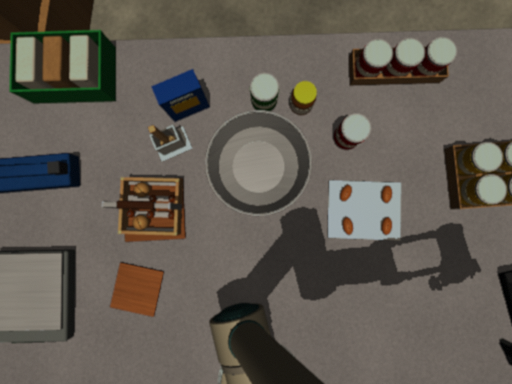

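View pics/side0.png

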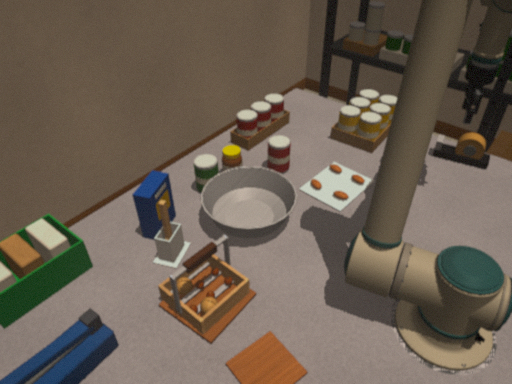

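View pics/wrist0.png

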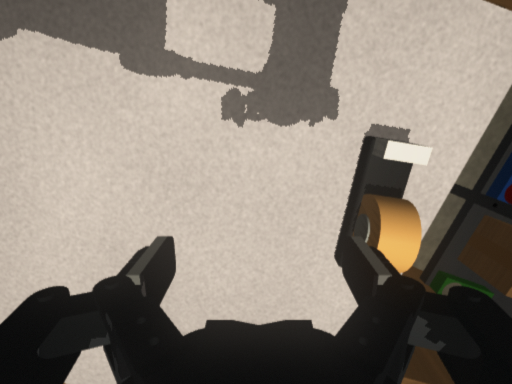

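The top view shows the sieve at (150,207), standing on a board. A smaller empty board at (137,288) is a look-alike. The bowl is at (258,162), the holder with the spoon at (170,140), and the cutting board at (364,210) with 4 almonds. The red can is at (354,128), the green can at (264,88), the jar at (304,95) and the carton at (181,93). I'll enlarge the crops next.

```bash
python3 - <<'E'
from h import *
up("top0",(90,110,200,250),"c1",5.0); cv2.imwrite
im=cv2.imread("pics/c1.png"); cv2.imwrite("pics/c1.png",cv2.resize(im,None,fx=.84,fy=.84))
up("side0",(140,190,290,340),"c2",4); up("top0",(320,170,410,250),"c3",6)
E
```

```text
(no output)
```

View pics/c1.png

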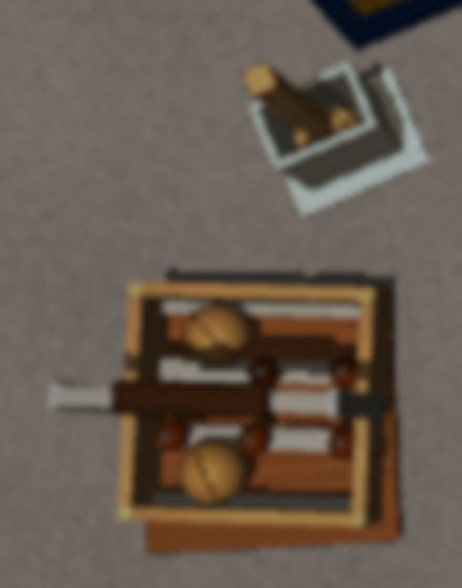

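View pics/c2.png

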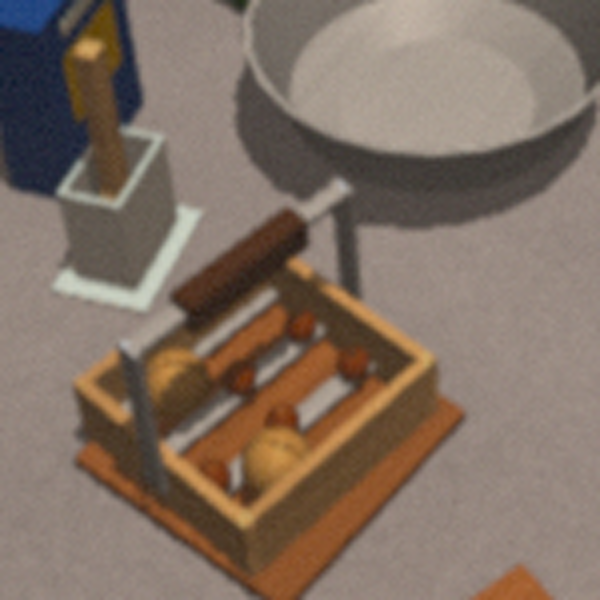

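View pics/c3.png

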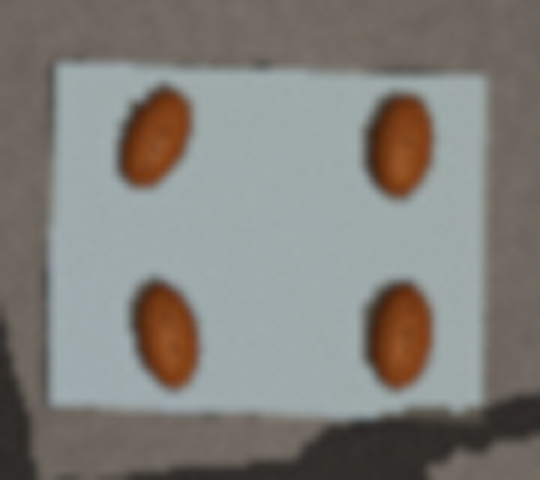

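```bash
python3 - <<'E'
from h import *
p,d,C=load("top0"); P=cloud(d,C); hsv=cv2.cvtColor(p,cv2.COLOR_RGB2HSV)
v,u=np.mgrid[:384,:512]
def reg(x0,y0,x1,y1): return (u>=x0)&(u<x1)&(v>=y0)&(v<y1)&(d>0)
def rect(Q,n):
    r=cv2.minAreaRect(Q[:,:2].astype(np.float32)); print(n,len(Q),np.round(r[0],1),np.round(r[1],1),round(r[2],1),'z',np.percentile(Q[:,2],[5,50,95]).round(1))
print("bench z",np.median(P[reg(200,240,280,260)][:,2]), "lower",np.median(P[reg(80,300,100,340)][:,2]))
m=reg(95,180,190,230)&(P[...,2]>130); Q=P[m];rect(Q,"bail+grip")
mg=m&(hsv[...,2]<75)&(hsv[...,0]<20)
rect(P[mg],"grip")
m=reg(100,165,195,245)&(P[...,2]>55)&(P[...,2]<70); rect(P[m],"frame")
m=reg(100,165,195,250)&(P[...,2]>7)&(P[...,2]<18);rect(P[m],"board")
# bowl rim
m=reg(195,100,320,225)&(P[...,2]>80)&(P[...,2]<95); rect(P[m],"rim")
Q=P[m]; A=np.c_[2*Q[:,:2],np.ones(len(Q))]; s=np.linalg.lstsq(A,(Q[:,:2]**2).sum(1),rcond=None)[0]; print("circ",s[:2],np.sqrt(s[2]+s[0]**2+s[1]**2))
m=reg(145,110,195,165)&(P[...,2]>78)&(P[...,2]<92); rect(P[m],"holder")
m=reg(140,110,195,165)&(P[...,2]>92); rect(P[m],"spoon"); Q=P[m]; 
for a in range(90,190,10):
    q=Q[(Q[:,2]>a)&(Q[:,2]<=a+10)]
    if len(q): print(a,len(q),q.mean(0).round(1))
m=reg(325,175,405,245)&(P[...,2]>2.5)&(P[...,2]<7.5)&(hsv[...,1]<60); rect(P[m],"cutb")
ma=(reg(325,175,405,245)&(hsv[...,1]>110)&(hsv[...,0]<20)).astype(np.uint8)
n,l,st,ce=cv2.connectedComponentsWithStats(ma)
for i in range(1,n):
    if st[i,4]<20: continue
    c=[k for k in cv2.findContours((l==i).astype(np.uint8),cv2.RETR_EXTERNAL,cv2.CHAIN_APPROX_NONE)[0]][0]
    X=ray(C,*ce[i],15); vv,uu=np.nonzero(l==i); W=np.array([ray(C,a,b,15)[:2] for a,b in zip(uu,vv)]); w,V=np.linalg.eigh(np.cov(W.T)); a=V[:,1]
    print("almond",ce[i].round(1),st[i,4],X.round(1),"long axis deg",round(np.degrees(np.arctan2(a[1],a[0]))%180,1), "sizes",(4*np.sqrt(w)).round(1),"z",P[l==i][:,2].max().round(1))
for nm,b in dict(can_a=(335,105,375,150),can_b=(245,65,285,112),jar=(288,75,322,112),box=(148,62,212,120)).items():
    m=reg(*b)&(P[...,2]>90); rect(P[m],nm)
E
```

```text
bench z 0.1453809957295107 lower 0.3648396321120799
bail+grip 519 [483.9 287.6] [165.   19.2] 88.4 z [151.5 162.1 166. ]
grip 321 [483.4 268.2] [125.7  19. ] 88.7 z [158.9 163.8 166.4]
frame 852 [483.9 286.1] [160.6 149.8] 87.3 z [56.1 61.6 64.7]
board 1291 [474.2 290.8] [169.6 173.5] 2.1 z [ 9.3 12.2 15.4]
rim 1160 [605.5   4.5] [308.5 302.3] 88.8 z [80.9 85.9 89.8]
circ [596.95647786  -5.50718618] 136.51230954662086
holder 191 [682.3 232. ] [79.3 96. ] 22.1 z [79.1 85.  88.4]
spoon 173 [691.4 230.5] [17.6 86.5] 76.1 z [ 95.9 152.3 189.9]
90 17 [701.6 226.6  95.8]
100 19 [685.6 230.9 105. ]
110 14 [669.4 234.8 115.2]
120 10 [656.2 234.  124.9]
130 13 [655.7 235.9 134.8]
140 9 [655.4 234.1 145.5]
150 12 [654.9 235.7 154.1]
160 11 [656.  234.7 164.7]
170 14 [655.8 234.6 174.4]
180 46 [657.8 238.4 187.2]
cutb 3059 [ 463.7 -300.2] [221.9 192. ] 88.7 z [2.8 4.9 7. ]
almond [345.5 192.5] 121 [ 511.1 -245.9   15. ] long axis deg 156.1 sizes [26.1 45.3] z 28.4
almond [386.4 193.7] 130 [ 505.3 -357.8   15. ] long axis deg 170.6 sizes [27.3 46.1] z 28.8
almond [347.4 225.4] 124 [ 420.6 -247.8   15. ] long axis deg 10.3 sizes [25.9 45.8] z 28.0
almond [386.3 225.6] 132 [ 418.1 -353.7   15. ] long axis deg 172.3 sizes [27.6 45.4] z 29.7
can_a 735 [ 668.3 -253.9] [72.9 74.1] 70.8 z [100.4 110.4 113.1]
can_b 713 [776.8 -19.6] [74.3 85.3] 27.7 z [ 99.7 110.6 113.1]
jar 431 [ 767.2 -129. ] [56.8 59.4] 88.4 z [ 96.8  99.9 102.2]
box 1393 [766.9 189.4] [ 52.8 110.6] 21.5 z [101.8 159.3 162.3]
```

```bash
python3 - <<'E'
from h import *
s=robot.sense(); M=R.from_euler('xyz',s["tcp_rot"],degrees=True).as_matrix(); print(M.round(3), np.degrees(np.arctan2(M[1,1],M[0,1])))
# side view board + frame check
p,d,C=load("side0"); P=cloud(d,C); v,u=np.mgrid[:384,:512]
m=(u>140)&(u<270)&(v>240)&(v<345)&(P[...,2]>8)&(P[...,2]<16); r=cv2.minAreaRect(P[m][:,:2].astype(np.float32)); print(r)
m=(u>140)&(u<270)&(v>220)&(v<345)&(P[...,2]>56)&(P[...,2]<66); print(cv2.minAreaRect(P[m][:,:2].astype(np.float32)))
h=cv2.cvtColor(p,cv2.COLOR_RGB2HSV); m=(u>180)&(u<220)&(v>238)&(v<275)&(h[...,2]<90)&(P[...,2]>135); Q=P[m]; print(len(Q),Q.mean(0),Q.min(0),Q.max(0))
E
```

```text
[[-0.     0.347 -0.938]
 [ 0.001 -0.938 -0.347]
 [-1.    -0.001 -0.   ]] -69.72631146755059
((476.782958984375, 288.216796875), (388.5876770019531, 174.6695556640625), 0.0472671277821064)
((549.8387451171875, 266.08258056640625), (351.3773193359375, 313.00732421875), 29.742311477661133)
414 [476.79441417 292.25325807 159.59075403] [-22.18838049 244.03071147 138.83566495] [492.28286155 697.3024075  871.4410083 ]
```

Emit:
arm_command([
  [[0.285,0.825,0.05,1.187],[0.285,0.825,0.05,1.187],[0.285,0.825,0.05,1.187],[0.285,0.825,0.05,1.187],[0.285,0.825,0.05,1.187],[0.285,0.825,0.05,1.187],[0.285,0.825,0.05,1.187],[0.285,0.825,0.05,1.187],[0.285,0.825,0.05,1.187],[0.285,0.825,0.05,1.187],[0.285,0.825,0.05,1.187],[0.285,0.825,0.05,1.187],[0.285,0.825,0.05,1.187],[0.285,0.825,0.05,1.187],[0.285,0.825,0.05,1.187],[0.285,0.825,0.05,1.187],[0.285,0.825,0.05,1.187],[0.285,0.825,0.05,1.187],[0.285,0.825,0.05,1.187],[0.285,0.825,0.05,1.187]],
], claw=-1)

```text
t: 1.82
tool_pos: [470.8, 249.2, 278.9]
tcp_rot: [-11.8, 90.0, -103.5]
contact_force: [1.4, -0.1, 0.6]
grip_width: 85.4
```

Emit:
arm_command([
  [[0,0,0,0],[0,0,0,0],[0,0,0,0]],
])

```text
t: 2.07
tool_pos: [470.3, 246.6, 278.3]
tcp_rot: [-47.8, 89.9, -139.4]
contact_force: [-0.1, -0.8, 0.1]
grip_width: 85.4
```

```bash
cat >> h.py <<'E'
def st():
    s=robot.sense(); M=R.from_euler('xyz',s["tcp_rot"],degrees=True).as_matrix()
    print("t",round(s["t"],2),"tcp",np.round(s["tool_pos"],1),"jaw",round(np.degrees(np.arctan2(M[1,1],M[0,1])),2),"xaxis",M[:,0].round(3),"F",np.round(s["contact_force"],1),"w",round(s["grip_width"],1),"q",np.round(s["joints"],0)); return s
E
python3 - <<'E'
from h import *
st(); grab("wrist","w1"); 
E
```

```text
t 2.07 tcp [470.3 246.6 278.3] jaw -1.67 xaxis [-0.002 -0.001 -1.   ] F [-0.1 -0.8  0.1] w 85.4 q [20. 11. 86. -0. 83. 22.]
```

View pics/w1.png

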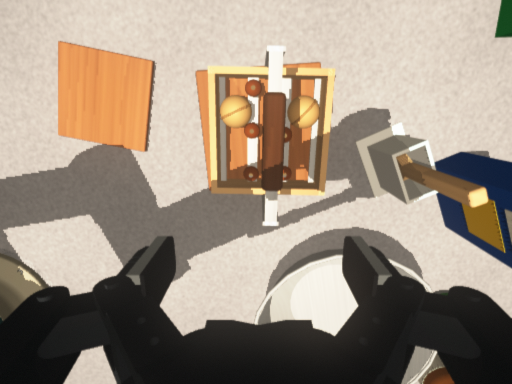

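The wrist view shows the sieve at (270,130). Its grip runs from (275,95) to (272,190), with walnuts at (236,111) and (303,111) and hazelnuts at (254,88), (252,130), (252,172), (287,135) and (286,173). The sieve stands on the bigger board. The smaller board, at (105,95), is the look-alike.

```bash
cat > m.py <<'E'
from h import *
p,d,C=load("w1"); P=cloud(d,C); h=cv2.cvtColor(p,cv2.COLOR_RGB2HSV); v,u=np.mgrid[:384,:512]
def rect(Q,n):
    r=cv2.minAreaRect(Q[:,:2].astype(np.float32)); print(n,len(Q),np.round(r[0],1),np.round(r[1],1),round(r[2],1),'z',np.percentile(Q[:,2],[5,50,95]).round(1))
box=(u>190)&(u<345)&(v>40)&(v<232)&(d>0)
m=box&(P[...,2]>145)&(P[...,2]<175); rect(P[m],"bail")
m2=m&(h[...,2]<110)&(h[...,1]>60); rect(P[m2],"grip")
m=box&(P[...,2]>58)&(P[...,2]<66); rect(P[m],"frame")
m=box&(P[...,2]>9)&(P[...,2]<15); rect(P[m],"board")
hm=(u>350)&(u<450)&(v>110)&(v<215)&(P[...,2]>82)&(P[...,2]<88); rect(P[hm],"holder")
sp=(u>390)&(u<500)&(v>145)&(v<215)&(P[...,2]>95)&(h[...,0]<25)&(h[...,1]>60)
for a in range(90,200,10):
    q=P[sp&(P[...,2]>a)&(P[...,2]<=a+10)]
    if len(q): print(a,len(q),np.median(q,0).round(1),q.min(0).round(0),q.max(0).round(0))
E
python3 m.py; python3 -c "
from h import *
up('w1',(350,110,500,222),'c4',5)"
```

```text
bail 3287 [484.8 287.3] [164.4  20. ] 87.2 z [156.3 163.1 165. ]
grip 823 [484.8 287.4] [87.4 20. ] 87.2 z [161.  163.4 165. ]
frame 3384 [484.8 287.3] [156.4 150.3] 87.2 z [58.7 62.  63.4]
board 4418 [474.8 290. ] [169.1 168.2] 2.1 z [10.7 12.2 13.5]
holder 654 [662.2 237.7] [45.  68.9] 22.5 z [82.6 84.9 86.4]
90 71 [658.3 236.1  97.5] [650. 187.  95.] [743. 249. 100.]
100 159 [659.7 233.9 105.3] [651. 189. 100.] [741. 249. 110.]
110 197 [663.1 231.1 115.1] [650. 193. 110.] [740. 249. 120.]
120 111 [653.5 242.  124.6] [650. 196. 120.] [739. 249. 130.]
130 117 [653.1 243.2 134.8] [650. 231. 130.] [662. 249. 140.]
140 131 [653.1 243.2 145.2] [650. 230. 140.] [664. 249. 150.]
150 141 [653.2 243.3 155.1] [650. 230. 150.] [664. 249. 160.]
160 165 [653.5 243.5 164.9] [650. 230. 160.] [664. 249. 170.]
170 183 [653.1 243.1 174.9] [650. 231. 170.] [664. 249. 180.]
180 290 [654.9 242.8 186.9] [650. 230. 180.] [668. 249. 190.]
190 3 [660.3 246.5 190.1] [660. 246. 190.] [662. 247. 190.]
```

View pics/c4.png

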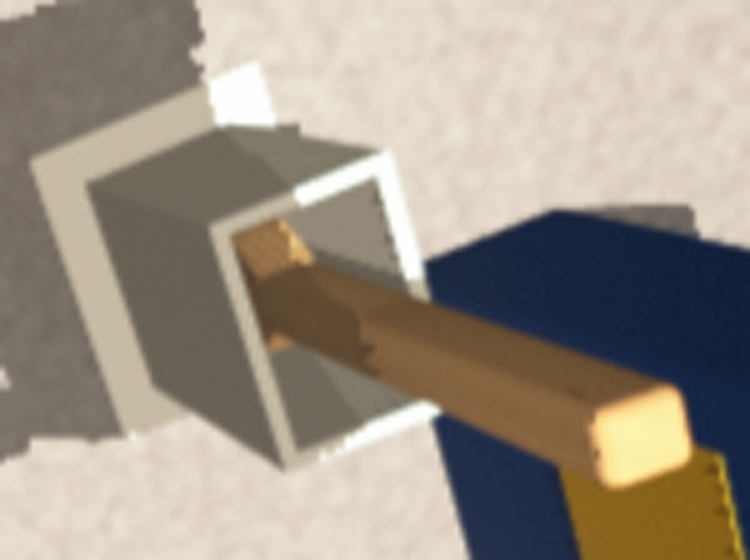

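Emit:
arm_command([
  [[0.0145,0.0407,0,-0.02],[0.0145,0.0407,-0.02,-0.02],[0.0145,0.0407,-0.05,-0.02],[0.0145,0.0407,-0.08,-0.02],[0.0145,0.0407,-0.11,-0.02],[0.0145,0.0407,-0.13,-0.02],[0.0145,0.0407,-0.147,-0.02],[0.0145,0.0407,-0.147,-0.02],[0.0145,0.0407,-0.147,-0.02],[0.0145,0.0407,-0.147,-0.02]],
])

```text
t: 2.95
tool_pos: [486.2, 287.1, 133.4]
tcp_rot: [112.5, 89.9, 19.6]
contact_force: [0.5, 0.2, 0.3]
grip_width: 85.5
```

```bash
python3 - <<'E'
from h import *
st(); grab("side","s2"); up("s2",(130,150,290,340),"c5",3)
E
```

```text
t 2.95 tcp [486.2 287.1 133.4] jaw -2.94 xaxis [ 0.002  0.001 -1.   ] F [0.5 0.2 0.3] w 85.5 q [24. 19. 96. -0. 65. 26.]
```

View pics/c5.png

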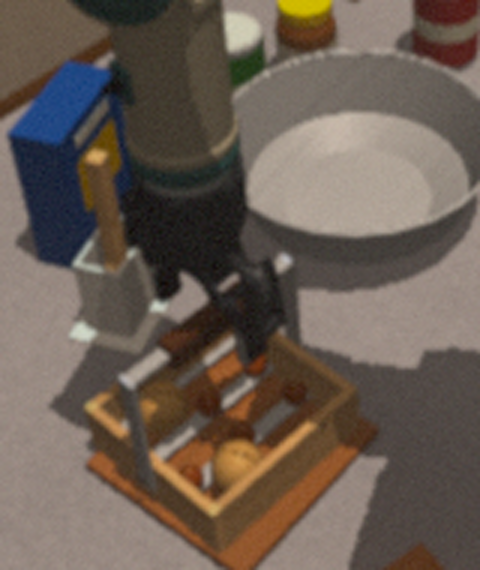

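Fingers straddle the grip at crop (235,320). I'll close now.

Emit:
arm_command([
  [[-0.0014,0,0,0],[-0.0014,0,0,0],[-0.0014,0,0,0],[-0.0014,0,0,0],[-0.0014,0,0,0],[-0.0014,0,0,0],[-0.0014,0,0,0],[-0.0014,0,0,0]],
], claw=1, squeeze=60)

```text
t: 3.67
tool_pos: [484.6, 287.8, 132.2]
tcp_rot: [101.5, 89.9, 8.6]
contact_force: [0.8, 0.3, 1.2]
grip_width: 19.3
```

Emit:
arm_command([
  [[0,0,0.005,0],[0,0,0.01,0],[0,0,0.02,0],[0,0,0.03,0],[0,0,0.04,0],[0,0,0.05,0],[0,0,0.065,0],[0,0,0.08,0],[0,0,0.095,0],[0,0,0.11,0],[0,0,0.12,0],[0,0,0.125,0],[0,0,0.125,0]],
])

```text
t: 4.75
tool_pos: [484.6, 287.9, 258.6]
tcp_rot: [116.3, 89.8, 23.5]
contact_force: [1.4, 0.1, -5.6]
grip_width: 19.0
```

```bash
python3 - <<'E'
from h import *
st(); grab("side","s3"); up("s3",(130,100,330,340),"c6",2.5)
E
```

```text
t 4.75 tcp [484.6 287.9 258.6] jaw -2.86 xaxis [ 0.003  0.001 -1.   ] F [ 1.4  0.1 -5.6] w 19.0 q [24. 14. 85. -0. 81. 27.]
```

View pics/c6.png

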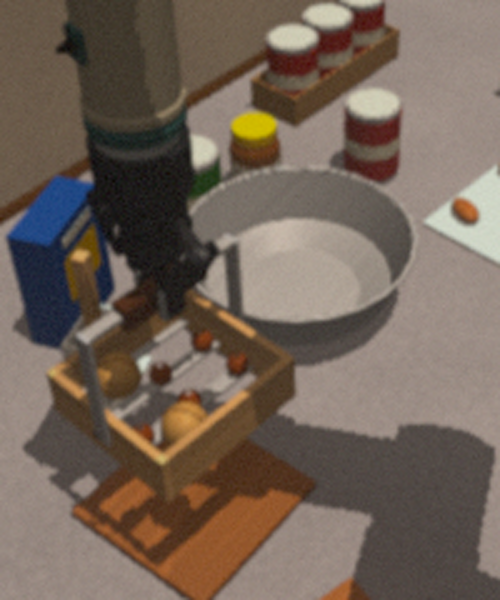

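Emit:
arm_command([
  [[0.001,-0.002,0,0],[0.003,-0.008,0,0],[0.007,-0.018,0,0],[0.012,-0.03,0,0],[0.017,-0.046,0,0],[0.024,-0.063,0,0],[0.032,-0.083,0,0],[0.039,-0.103,0,0],[0.048,-0.125,0,0],[0.056,-0.147,0,0],[0.064,-0.168,0,0],[0.073,-0.19,0,0],[0.08,-0.21,0,0],[0.088,-0.23,0,0],[0.095,-0.247,0,0],[0.1,-0.263,0,0],[0.105,-0.275,0,0],[0.109,-0.285,0,0],[0.111,-0.291,0,0],[0.112,-0.293,0,0]],
])

```text
t: 6.47
tool_pos: [596.2, -6.6, 256.7]
tcp_rot: [-43.3, 90.0, -136.2]
contact_force: [0.3, -0.1, -5.3]
grip_width: 19.1
```

Emit:
arm_command([
  [[0,0,-0.003,0],[0,0,-0.009,0],[0,0,-0.015,0],[0,0,-0.021,0],[0,0,-0.025,0],[0,0,-0.026,0],[0,0,-0.026,0]],
])

```text
t: 7.05
tool_pos: [595.6, -5.0, 230.3]
tcp_rot: [-96.1, 89.9, 171.1]
contact_force: [0.5, 0.9, -4.2]
grip_width: 19.5
```

```bash
python3 - <<'E'
from h import *
st(); grab("top","t4"); grab("side","s4"); up("s4",(150,90,350,290),"c7",2.8); up("t4",(200,90,330,240),"c8",4)
E
```

```text
t 7.05 tcp [595.6  -5.  230.3] jaw -2.84 xaxis [-0.001  0.    -1.   ] F [ 0.5  0.9 -4.2] w 19.5 q [-7. 18. 84.  0. 79. -4.]
```

View pics/c7.png

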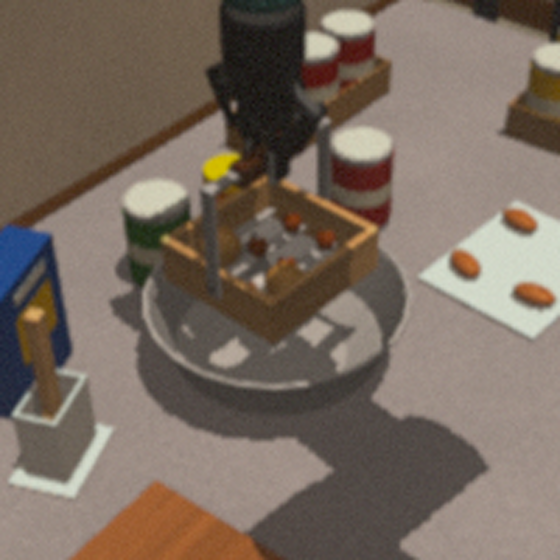

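View pics/c8.png

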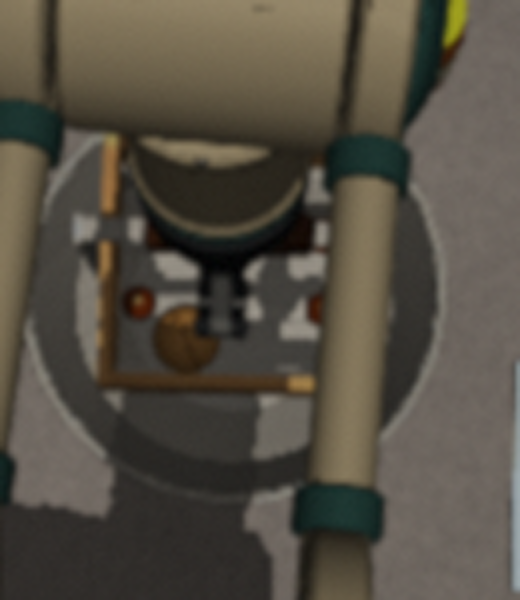

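Emit:
arm_command([
  [[0.012,0,0,0],[0,0,0,0],[-0.012,0,0,0],[0,0,0,0],[0.014,0,0,0],[0,0,0,0],[-0.014,0,0,0],[0,0,0,0],[0.014,0,0,0],[0,0,0,0],[-0.014,0,0,0],[0,0,0,0],[0.014,0,0,0],[0,0,0,0],[-0.014,0,0,0],[0,0,0,0],[0,0,0,0],[0,0,0,0]],
])

```text
t: 8.65
tool_pos: [596.7, -5.5, 231.6]
tcp_rot: [84.2, 89.9, -8.7]
contact_force: [-1.0, -0.1, -4.9]
grip_width: 19.2
```

```bash
python3 - <<'E'
from h import *
st(); grab("side","s5"); up("s5",(180,110,320,230),"c9",5)
E
```

```text
t 8.65 tcp [596.7  -5.5 231.6] jaw -2.86 xaxis [ 0.002 -0.    -1.   ] F [-1.  -0.1 -4.9] w 19.2 q [-7. 18. 84. -0. 79. -4.]
```

View pics/c9.png

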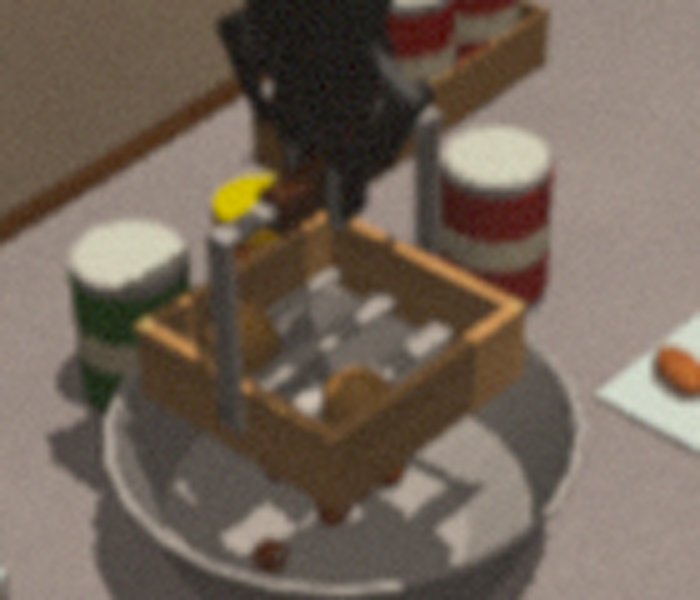

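Emit:
arm_command([
  [[0.014,0,0,0],[0,0,0,0],[-0.014,0,0,0],[0,0,0,0],[0.016,0,0,0],[0,0,0,0],[-0.016,0,0,0],[0,0,0,0],[0.016,0,0,0],[0,0,0,0],[-0.016,0,0,0],[0,0,0,0],[0.016,0,0,0],[0,0,0,0],[-0.016,0,0,0],[0,0,0,0],[0,0,0.02,0],[0,0,0.04,0],[0,0,0.06,0],[0,0,0.06,0]],
])

```text
t: 10.37
tool_pos: [598.1, -5.6, 295.7]
tcp_rot: [85.5, 89.5, -7.3]
contact_force: [1.5, -0.1, -4.1]
grip_width: 19.0
```

```bash
python3 - <<'E'
from h import *
st(); grab("side","s6"); up("s6",(180,80,320,230),"c10",4)
grab("wrist","w6")
E
```

```text
t 10.37 tcp [598.1  -5.6 295.7] jaw -2.86 xaxis [ 0.009 -0.001 -1.   ] F [ 1.5 -0.1 -4.1] w 19.0 q [-7. 16. 77. -0. 87. -4.]
```

View pics/c10.png

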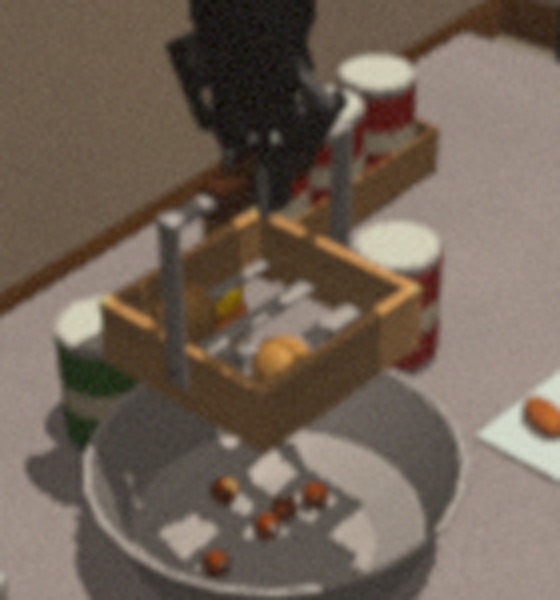

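View pics/w6.png

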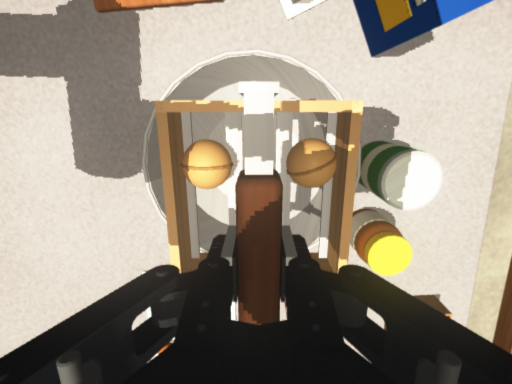

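The bowl holds all 5 hazelnuts, at crop positions (225,488), (315,492), (284,507), (266,524) and (215,560). Both walnuts are still in the sieve. I'll return it to the board centre at about (475,290).

Emit:
arm_command([
  [[-0.001,0.002,0,0],[-0.003,0.008,0,0],[-0.007,0.018,0,0],[-0.013,0.031,0,0],[-0.019,0.046,0,0],[-0.026,0.064,0,0],[-0.034,0.083,0,0],[-0.043,0.104,0,0],[-0.052,0.125,0,0.02],[-0.061,0.147,0,0.03],[-0.07,0.17,0,0.04],[-0.079,0.191,0,0.05],[-0.088,0.212,0,0.06],[-0.096,0.232,0,0.07],[-0.103,0.249,0,0.08],[-0.11,0.264,0,0.085],[-0.115,0.277,0,0.085],[-0.119,0.287,0,0.085],[-0.121,0.293,0,0.085],[-0.122,0.295,0,0.085]],
])

```text
t: 12.13
tool_pos: [473.0, 290.9, 290.8]
tcp_rot: [-134.0, 90.0, 138.1]
contact_force: [0.9, -0.3, -5.6]
grip_width: 19.2
```

Emit:
arm_command([
  [[0,0,-0.005,0],[0,0,-0.015,0],[0,0,-0.03,0],[0,0,-0.05,0],[0,0,-0.07,0],[0,0,-0.09,0],[0,0,-0.11,0],[0,0,-0.125,0],[0,0,-0.13,0],[0,0,-0.13,0],[0,0,-0.13,0],[0,0,-0.13,0]],
])

```text
t: 13.13
tool_pos: [475.0, 289.8, 162.0]
tcp_rot: [108.3, 89.9, 20.2]
contact_force: [0.7, 0.3, -4.2]
grip_width: 19.1
```

```bash
python3 - <<'E'
from h import *
st(); p,d,C=grab("wrist","w7"); grab("side","s7"); up("s7",(130,180,290,340),"c11",4)
E
```

```text
t 13.13 tcp [475.  289.8 162. ] jaw 1.98 xaxis [ 0.002  0.001 -1.   ] F [ 0.7  0.3 -4.2] w 19.1 q [24. 17. 95. -0. 68. 22.]
```

View pics/c11.png

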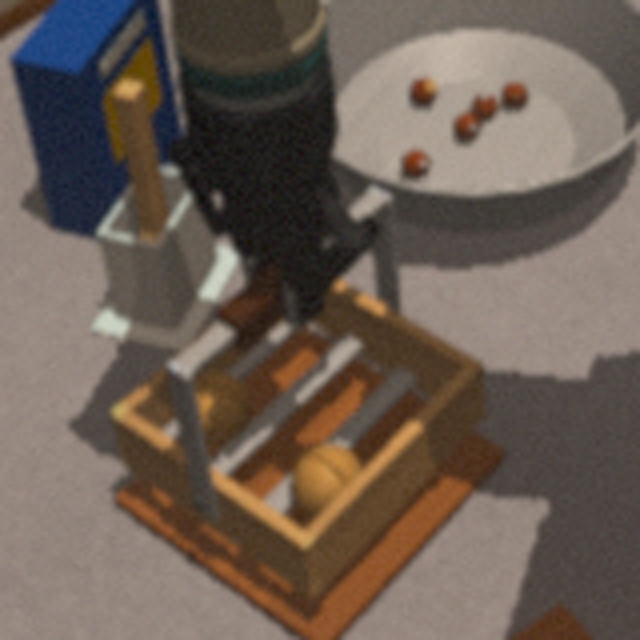

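View pics/w7.png

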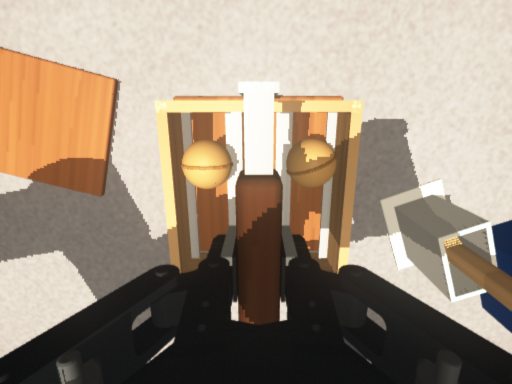

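Lined up over the board with both walnuts still in the sieve. About 30 mm to go.

Emit:
arm_command([
  [[0,0,-0.01,0],[0,0,-0.018,0],[0,0,-0.024,0],[0,0,-0.027,0],[0,0,-0.029,0],[0,0,-0.03,0],[0,0,-0.03,0],[0,0,-0.03,0]],
])

```text
t: 13.9
tool_pos: [472.8, 289.1, 132.2]
tcp_rot: [-58.8, 89.9, -146.8]
contact_force: [-5.1, -2.2, 5.3]
grip_width: 18.8
```

Emit:
arm_command([
  [[0,0,0,0],[0,0,0,0],[0,0,0,0],[0,0,0,0],[0,0,0,0],[0,0,0,0],[0,0,0,0]],
], claw=-1)

```text
t: 14.48
tool_pos: [474.1, 289.7, 130.9]
tcp_rot: [93.5, 90.0, 5.5]
contact_force: [-0.0, 0.7, -0.1]
grip_width: 85.5
```

Emit:
arm_command([
  [[0,0,0.02,0],[0,0,0.05,0],[0,0,0.09,0],[0,0,0.13,0],[0,0,0.15,0],[0,-0.04,0.15,0],[0,-0.04,0.15,0],[0,-0.04,0.15,0],[0,-0.04,0.15,0]],
])

```text
t: 15.23
tool_pos: [473.8, 249.6, 280.6]
tcp_rot: [-127.2, 90.0, 144.7]
contact_force: [0.6, 0.4, 0.7]
grip_width: 85.7
```

```bash
python3 - <<'E'
from h import *
st(); grab("wrist","w1b"); grab("top","t8"); 
E
sed 's/"w1"/"w1b"/' m.py > m2.py; python3 m2.py | head -4
```

```text
t 15.23 tcp [473.8 249.6 280.6] jaw 1.96 xaxis [-0.001  0.    -1.   ] F [0.6 0.4 0.7] w 85.7 q [20. 11. 86.  0. 83. 18.]
bail 3150 [473.4 288.5] [ 20.  163.8] 2.2 z [156.3 163.1 164.9]
grip 596 [473.3 289. ] [19.3 86.9] 1.8 z [161.3 163.6 165. ]
frame 3319 [473.4 288.6] [150.4 155.6] 2.0 z [58.8 62.  63.4]
board 3275 [477.4 291. ] [165.5 166.2] 1.9 z [10.5 12.2 13.5]
```

View pics/w1b.png

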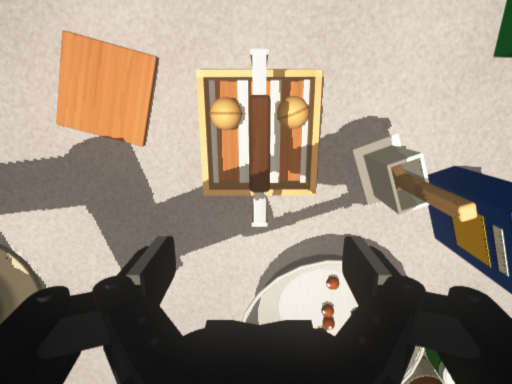

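View pics/t8.png

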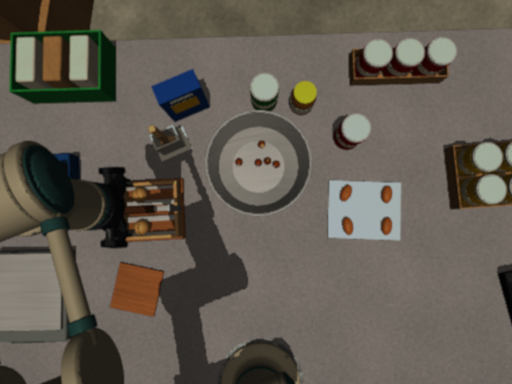

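Sieve is flat at (473,289), yaw 2°, inside its board (475,290), with both walnuts in it. All four almonds are unmoved. Next I'll take a close look at the cutting board.

Emit:
arm_command([
  [[-0.054,-0.55,0,-1.763],[-0.054,-0.55,0,-1.763],[-0.054,-0.55,0,-1.763],[-0.054,-0.55,0,-1.763],[-0.054,-0.55,0,-1.763],[-0.054,-0.55,0,-1.763],[-0.054,-0.55,0,-1.763],[-0.054,-0.55,0,-1.763],[-0.054,-0.55,0,-1.763],[-0.054,-0.55,0,-1.763],[-0.054,-0.55,0,-1.763],[-0.054,-0.55,0,-1.763],[-0.054,-0.55,0,-1.763],[-0.054,-0.55,0,-1.763],[-0.054,-0.55,0,-1.763],[-0.054,-0.55,0,-1.763],[-0.054,-0.55,0,-1.763],[-0.054,-0.55,0,-1.763],[-0.054,-0.55,0,-1.763],[-0.054,-0.55,0,-1.763]],
], claw=-0.2)

```text
t: 17.0
tool_pos: [420.3, -299.2, 281.3]
tcp_rot: [156.4, 90.0, -32.4]
contact_force: [0.2, -0.3, 0.4]
grip_width: 50.8
```

```bash
cat > alm.py <<'E'
from h import *
import sys
def almonds(nm,zc=15):
    p,d,C=load(nm); P=cloud(d,C); hsv=cv2.cvtColor(p,cv2.COLOR_RGB2HSV)
    ma=((hsv[...,1]>120)&(hsv[...,0]<18)&(P[...,2]>3)&(P[...,2]<32)&(P[...,0]>350)&(P[...,0]<650)&(P[...,1]<-160)&(P[...,1]>-480)).astype(np.uint8)
    n,l,s,ce=cv2.connectedComponentsWithStats(ma)
    for i in range(1,n):
        if s[i,4]<30: continue
        vv,uu=np.nonzero(l==i); W=np.array([ray(C,a,b,zc)[:2] for a,b in zip(uu,vv)]); w,V=np.linalg.eigh(np.cov(W.T)); a=V[:,1]
        r=cv2.minAreaRect(W.astype(np.float32))
        print("almond px",ce[i].round(0),s[i,4],"pos",W.mean(0).round(1),"rectc",np.round(r[0],1),"size",(4*np.sqrt(w)).round(1),"jaw",round((np.degrees(np.arctan2(a[1],a[0]))%180)-90,1),"or -180","zmax",np.percentile(P[l==i][:,2],95).round(1))
if __name__=="__main__":
    s=st(); grab("wrist",sys.argv[1]); almonds(sys.argv[1])
E
python3 alm.py w9
```

```text
t 17.0 tcp [ 420.3 -299.2  281.3] jaw -98.87 xaxis [ 0. -0. -1.] F [ 0.2 -0.3  0.4] w 50.8 q [-43.   9.  88.   0.  83.  56.]
almond px [196.   1.] 49 pos [ 632.3 -250.8] rectc [ 631.9 -251.3] size [ 3.4 27.1] jaw -8.3 or -180 zmax 19.9
almond px [293.  91.] 510 pos [ 506.  -358.3] rectc [ 504.6 -358.4] size [25.4 46. ] jaw 85.9 or -180 zmax 26.0
almond px [211. 101.] 532 pos [ 510.5 -245.3] rectc [ 510.4 -245.3] size [25.9 48.6] jaw 63.3 or -180 zmax 26.2
almond px [297. 155.] 460 pos [ 417.5 -353. ] rectc [ 417.1 -352.9] size [26.5 47.2] jaw 79.1 or -180 zmax 26.0
almond px [225. 165.] 452 pos [ 419.5 -246.9] rectc [ 419.3 -246.8] size [26.8 47.2] jaw -83.0 or -180 zmax 26.1
```

View pics/w9.png

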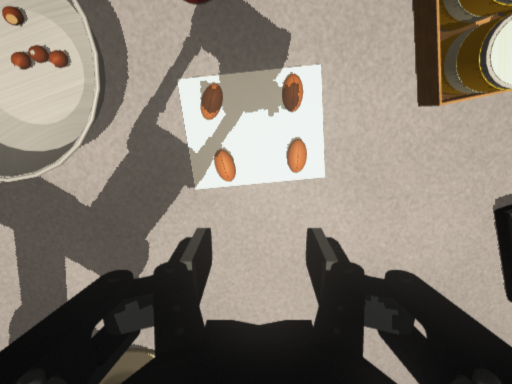

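Emit:
arm_command([
  [[-0.003,-0.054,-0.05,0],[-0.003,-0.054,-0.09,0],[-0.003,-0.054,-0.13,0],[-0.003,-0.054,-0.17,0],[-0.003,-0.054,-0.21,0],[-0.003,-0.054,-0.24,0],[-0.003,-0.054,-0.26,0],[-0.003,-0.054,-0.27,0],[-0.003,-0.054,-0.274,0],[-0.003,-0.054,-0.274,0],[-0.003,-0.054,-0.274,0]],
])

```text
t: 17.97
tool_pos: [418.3, -355.4, 8.7]
tcp_rot: [140.4, 89.8, -48.6]
contact_force: [0.1, -0.4, 0.5]
grip_width: 51.3
```

Emit:
arm_command([
  [[0,0,0,0],[0,0,0,0],[0,0,0,0],[0,0,0,0],[0,0,0,0],[0,0,0,0]],
], claw=1, squeeze=25)

```text
t: 18.47
tool_pos: [418.0, -355.4, 8.9]
tcp_rot: [142.2, 89.8, -46.8]
contact_force: [0.1, 0.5, 7.3]
grip_width: 26.4
```

Emit:
arm_command([
  [[0,0,0.01,0],[0,0,0.03,0],[0,0,0.06,0],[0,0,0.1,0],[0,0,0.14,0],[0,0,0.17,0],[0,0,0.17,0]],
])

```text
t: 19.05
tool_pos: [419.9, -357.4, 185.0]
tcp_rot: [141.0, 89.1, -48.0]
contact_force: [0.8, -0.8, -0.7]
grip_width: 26.2
```

```bash
python3 - <<'E'
from h import *
st()
p,d,C=grab("side","s10"); up("s10",(220,60,400,220),"c12",4)
E
```

```text
t 19.05 tcp [ 419.9 -357.4  185. ] jaw -99.0 xaxis [ 0.01  -0.011 -1.   ] F [ 0.8 -0.8 -0.7] w 26.2 q [-48.  15.  94.  -0.  70.  51.]
```

View pics/c12.png

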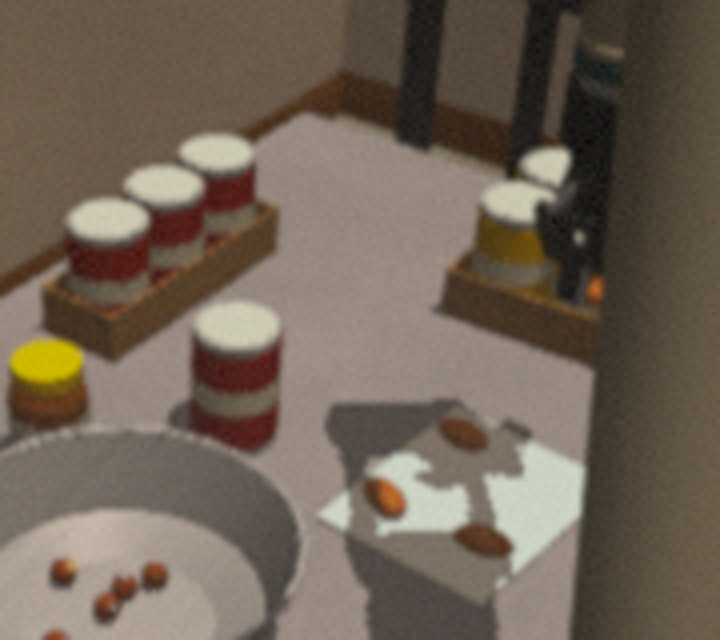

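Emit:
arm_command([
  [[0.017,0.035,0,0],[0.034,0.068,0,0],[0.051,0.101,0,0],[0.068,0.134,0,0],[0.085,0.168,0,0],[0.102,0.202,0,0],[0.119,0.236,0,0],[0.136,0.27,0,0],[0.152,0.302,0,0],[0.166,0.33,0,0],[0.176,0.345,0,0],[0.178,0.351,-0.02,0],[0.178,0.351,-0.05,0],[0.178,0.351,-0.08,0],[0.178,0.351,-0.105,0],[0.178,0.351,-0.118,0],[0.178,0.351,-0.12,0],[0.178,0.351,-0.12,0],[0.178,0.351,-0.12,0]],
])

```text
t: 20.68
tool_pos: [595.2, -3.5, 57.4]
tcp_rot: [165.8, 90.0, -23.2]
contact_force: [0.5, 0.7, -0.5]
grip_width: 26.4
```

Emit:
arm_command([
  [[0,0,0,0],[0,0,0,0],[0,0,0,0],[0,0,0.01,0],[0,0,0.04,0],[0,0,0.08,0],[0,0,0.11,0],[0,0,0.12,0]],
], claw=-0.2)

```text
t: 21.35
tool_pos: [598.0, -3.7, 183.6]
tcp_rot: [-178.3, 89.4, -7.3]
contact_force: [0.7, -1.3, 1.0]
grip_width: 51.3
```

Emit:
arm_command([
  [[-0.02,-0.033,0.035,0],[-0.038,-0.066,0.07,0.05],[-0.056,-0.096,0.07,0.1],[-0.076,-0.126,0.07,0.15],[-0.096,-0.159,0.07,0.2],[-0.115,-0.192,0.07,0.25],[-0.135,-0.225,0.07,0.28],[-0.155,-0.257,0.07,0.28],[-0.17,-0.282,0.07,0.28],[-0.178,-0.296,0.07,0.28],[-0.178,-0.296,0.07,0.28],[-0.178,-0.296,0.07,0.28]],
])

```text
t: 22.35
tool_pos: [416.5, -299.5, 247.1]
tcp_rot: [-118.6, 90.0, 68.3]
contact_force: [0.1, 0.9, 0.4]
grip_width: 51.3
```

```bash
python3 alm.py w11; python3 - <<'E'
from h import *
grab("top","t11")
E
```

```text
t 22.35 tcp [ 416.5 -299.5  247.1] jaw -83.09 xaxis [ 0.     0.001 -1.   ] F [0.1 0.9 0.4] w 51.3 q [-44.  10.  92.   0.  78.  40.]
almond px [226.  84.] 660 pos [ 511.6 -245.5] rectc [ 511.3 -245.3] size [26.7 46.2] jaw 62.1 or -180 zmax 26.0
almond px [314. 100.] 617 pos [ 505.9 -357.8] rectc [ 505.  -358.2] size [25.8 46.7] jaw 84.3 or -180 zmax 26.1
almond px [221. 157.] 537 pos [ 419.2 -246.7] rectc [ 419.1 -246.2] size [26.5 46.5] jaw -84.1 or -180 zmax 26.1
```

View pics/w11.png

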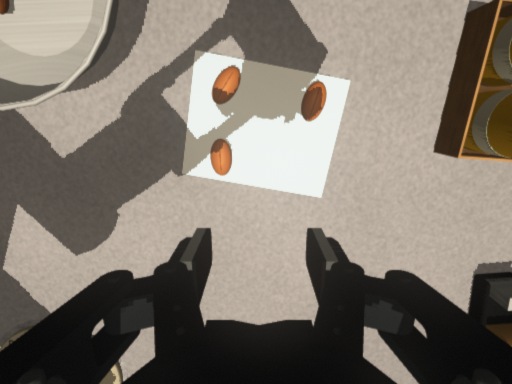

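View pics/t11.png

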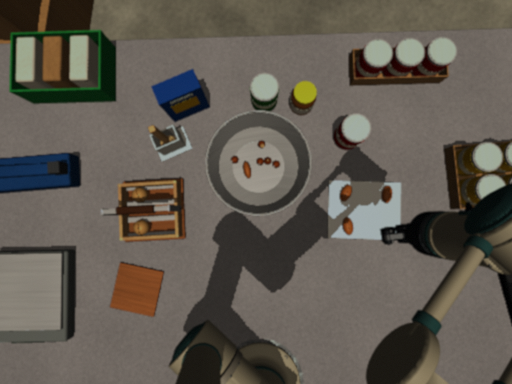

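Emit:
arm_command([
  [[0.002,0.03,-0.03,-0.01],[0.002,0.053,-0.06,-0.01],[0.002,0.053,-0.1,-0.01],[0.002,0.053,-0.14,-0.01],[0.002,0.053,-0.18,-0.01],[0.002,0.053,-0.21,-0.01],[0.002,0.053,-0.23,-0.01],[0.002,0.053,-0.238,-0.01],[0.002,0.053,-0.238,-0.01],[0.002,0.053,-0.238,-0.01]],
])

```text
t: 23.28
tool_pos: [419.9, -246.1, 9.5]
tcp_rot: [141.3, 90.0, -32.2]
contact_force: [0.1, -1.4, 0.2]
grip_width: 50.9
```

Emit:
arm_command([
  [[0,0,0,0],[0,0,0,0],[0,0,0,0],[0,0,0,0],[0,0,0,0],[0,0,0,0]],
], claw=1)

```text
t: 23.78
tool_pos: [420.2, -247.1, 10.6]
tcp_rot: [141.5, 89.8, -32.0]
contact_force: [1.9, 1.0, 6.8]
grip_width: 26.3
```

Emit:
arm_command([
  [[0,0,0.01,0],[0,0,0.03,0],[0,0,0.06,0],[0,0,0.1,0],[0,0,0.14,0],[0,0,0.17,0],[0,0,0.17,0]],
])

```text
t: 24.37
tool_pos: [422.3, -249.1, 186.2]
tcp_rot: [134.4, 89.2, -39.1]
contact_force: [0.3, 0.2, 0.4]
grip_width: 26.3
```

Emit:
arm_command([
  [[0.018,0.025,0,0],[0.038,0.052,0,0],[0.06,0.081,0,0],[0.082,0.111,0,0],[0.104,0.141,0,0],[0.126,0.171,0,0],[0.146,0.198,0,0],[0.163,0.221,0,0],[0.173,0.235,0,0],[0.177,0.24,-0.02,0],[0.177,0.24,-0.05,0],[0.177,0.24,-0.08,0],[0.177,0.24,-0.105,0],[0.177,0.24,-0.118,0],[0.177,0.24,-0.12,0],[0.177,0.24,-0.12,0]],
])

```text
t: 25.7
tool_pos: [595.2, -6.4, 58.1]
tcp_rot: [-10.1, 89.9, 176.4]
contact_force: [0.5, 0.0, 0.2]
grip_width: 26.5
```

Emit:
arm_command([
  [[0,0,0,0],[0,0,0,0],[0,0,0,0],[0,0,0.01,0],[0,0,0.04,0],[0,0,0.08,0],[0,0,0.11,0],[0,0,0.12,0]],
], claw=-0.2)

```text
t: 26.37
tool_pos: [599.1, -6.7, 185.9]
tcp_rot: [166.1, 89.4, -7.5]
contact_force: [0.4, -0.1, 1.3]
grip_width: 51.2
```

Emit:
arm_command([
  [[-0.018,-0.029,0.03,-0.05],[-0.038,-0.06,0.06,-0.12],[-0.058,-0.091,0.065,-0.2],[-0.078,-0.122,0.065,-0.3],[-0.098,-0.153,0.065,-0.4],[-0.118,-0.185,0.065,-0.5],[-0.138,-0.216,0.065,-0.59],[-0.156,-0.245,0.065,-0.59],[-0.168,-0.264,0.065,-0.59],[-0.168,-0.264,0.065,-0.59],[-0.168,-0.264,0.065,-0.59]],
])

```text
t: 27.28
tool_pos: [427.3, -271.0, 244.4]
tcp_rot: [-141.6, 90.0, 10.9]
contact_force: [0.4, 0.1, 1.2]
grip_width: 50.9
```

```bash
python3 alm.py w12
```

```text
t 27.28 tcp [ 427.3 -271.   244.4] jaw -117.5 xaxis [ 0.  0. -1.] F [0.4 0.1 1.2] w 50.9 q [-40.   9.  93.   0.  78.  77.]
almond px [163.  13.] 315 pos [ 636.6 -253.5] rectc [ 637.8 -250.7] size [13.4 55.7] jaw -6.0 or -180 zmax 30.9
almond px [293.  76.] 716 pos [ 504.9 -357.1] rectc [ 504.6 -357. ] size [26.8 48.1] jaw 80.3 or -180 zmax 26.0
almond px [212. 115.] 621 pos [ 511.  -245.1] rectc [ 510.5 -245.5] size [26.  47.8] jaw 62.6 or -180 zmax 25.9
```

View pics/w12.png

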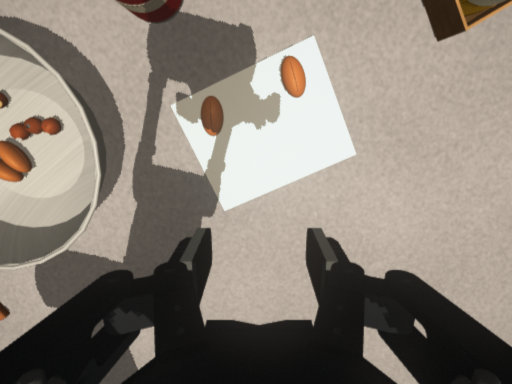

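```bash
python3 - <<'E'
from h import *
p,d,C=load("w12"); P=cloud(d,C); print(P[305:322:4,0:8:3].round(0).tolist(), p[312,2])
E
```

```text
[[[414.0, 202.0, 5.0], [411.0, 206.0, -1.0], [409.0, 199.0, 1.0]], [[409.0, 204.0, 8.0], [407.0, 201.0, 7.0], [404.0, 201.0, 3.0]], [[404.0, 203.0, 12.0], [402.0, 202.0, 10.0], [399.0, 202.0, 7.0]], [[399.0, 208.0, 12.0], [396.0, 204.0, 12.0], [391.0, 214.0, 1.0]], [[390.0, 230.0, 0.0], [387.0, 225.0, 1.0], [385.0, 221.0, 0.0]]] [74 42 23]
```

Emit:
arm_command([
  [[0.035,0.01,-0.02,0],[0.07,0.02,-0.05,0],[0.083,0.026,-0.09,0],[0.083,0.026,-0.13,0],[0.083,0.026,-0.17,0],[0.083,0.026,-0.2,0],[0.083,0.026,-0.225,0],[0.083,0.026,-0.234,0],[0.083,0.026,-0.234,0],[0.083,0.026,-0.234,0]],
])

```text
t: 28.17
tool_pos: [512.0, -243.9, 10.6]
tcp_rot: [-176.7, 90.0, -24.0]
contact_force: [1.2, -0.8, 0.9]
grip_width: 51.4
```

Emit:
arm_command([
  [[0,0,0,0],[0,0,0,0],[0,0,0,0],[0,0,0,0],[0,0,0,0],[0,0,0,0]],
], claw=1)

```text
t: 28.67
tool_pos: [512.5, -245.1, 12.1]
tcp_rot: [179.7, 89.7, -27.7]
contact_force: [0.2, 0.4, 7.0]
grip_width: 26.3
```

Emit:
arm_command([
  [[0,0,0.01,0],[0,0,0.03,0],[0,0,0.06,0],[0,0,0.1,0],[0,0,0.14,0],[0,0,0.17,0],[0,0,0.17,0]],
])

```text
t: 29.25
tool_pos: [514.4, -246.7, 188.3]
tcp_rot: [173.9, 89.1, -33.5]
contact_force: [0.6, 0.0, -0.0]
grip_width: 26.8
```

Emit:
arm_command([
  [[0.009,0.027,0,0],[0.02,0.057,0,0],[0.032,0.09,0,0],[0.044,0.124,0,0],[0.056,0.158,0,0],[0.067,0.19,0,0],[0.076,0.216,0,0],[0.083,0.234,0,0],[0.085,0.24,-0.02,0],[0.085,0.24,-0.05,0],[0.085,0.24,-0.08,0],[0.085,0.24,-0.105,0],[0.085,0.24,-0.118,0],[0.085,0.24,-0.12,0],[0.085,0.24,-0.12,0]],
])

```text
t: 30.5
tool_pos: [595.1, -4.4, 59.4]
tcp_rot: [24.1, 89.9, 176.7]
contact_force: [-0.4, -0.8, 0.5]
grip_width: 26.4
```

Emit:
arm_command([
  [[0,0,0,0],[0,0,0,0],[0,0,0,0],[0,0,0.01,0],[0,0,0.04,0],[0,0,0.08,0],[0,0,0.11,0],[0,0,0.12,0]],
], claw=-0.2)

```text
t: 31.17
tool_pos: [599.1, -4.7, 186.9]
tcp_rot: [-160.2, 89.4, -7.5]
contact_force: [0.6, 0.4, -0.4]
grip_width: 51.2
```

Emit:
arm_command([
  [[-0.016,-0.03,0.03,0.05],[-0.033,-0.062,0.06,0.1],[-0.05,-0.095,0.065,0.15],[-0.067,-0.127,0.065,0.2],[-0.085,-0.16,0.065,0.25],[-0.102,-0.193,0.065,0.3],[-0.12,-0.226,0.065,0.35],[-0.137,-0.26,0.065,0.35],[-0.154,-0.29,0.065,0.35],[-0.168,-0.315,0.065,0.35],[-0.168,-0.315,0.065,0.35],[-0.168,-0.315,0.065,0.35]],
])

```text
t: 32.17
tool_pos: [427.1, -320.3, 245.2]
tcp_rot: [-123.4, 90.0, 49.2]
contact_force: [0.0, 0.5, -0.5]
grip_width: 51.2
```

```bash
python3 alm.py w13
```

```text
t 32.17 tcp [ 427.1 -320.3  245.2] jaw -97.47 xaxis [ 0.  0. -1.] F [ 0.   0.5 -0.5] w 51.2 q [-44.  12.  90.   0.  78.  53.]
almond px [281.  98.] 588 pos [ 506.6 -357.9] rectc [ 505.6 -357.3] size [25.7 44.3] jaw 84.1 or -180 zmax 26.2
```

View pics/w13.png

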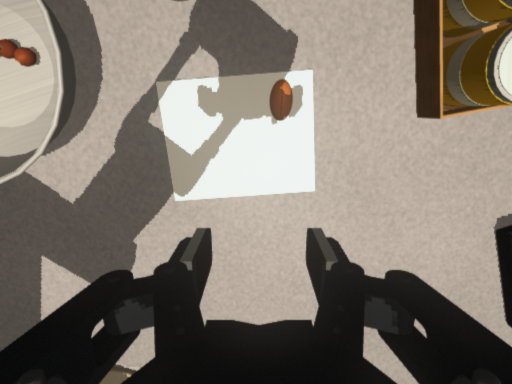

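Emit:
arm_command([
  [[0.035,-0.017,-0.02,0],[0.07,-0.034,-0.05,0],[0.077,-0.038,-0.09,0],[0.077,-0.038,-0.13,0],[0.077,-0.038,-0.17,0],[0.077,-0.038,-0.2,0],[0.077,-0.038,-0.225,0],[0.077,-0.038,-0.235,0],[0.077,-0.038,-0.235,0],[0.077,-0.038,-0.235,0]],
])

```text
t: 33.05
tool_pos: [506.0, -356.9, 10.7]
tcp_rot: [154.3, 90.0, -32.9]
contact_force: [0.9, -0.0, 0.3]
grip_width: 51.0
```

Emit:
arm_command([
  [[0,0,0,0],[0,0,0,0],[0,0,0,0],[0,0,0,0],[0,0,0,0],[0,0,0,0]],
], claw=1)

```text
t: 33.55
tool_pos: [506.4, -358.3, 12.4]
tcp_rot: [151.9, 89.7, -35.4]
contact_force: [0.7, 0.9, 6.0]
grip_width: 26.4
```

Emit:
arm_command([
  [[0,0,0.01,0],[0,0,0.03,0],[0,0,0.06,0],[0,0,0.1,0],[0,0,0.14,0],[0,0,0.17,0],[0,0,0.17,0]],
])

```text
t: 34.13
tool_pos: [508.0, -360.2, 188.9]
tcp_rot: [144.7, 89.1, -42.6]
contact_force: [1.0, -0.0, 0.4]
grip_width: 26.6
```

Emit:
arm_command([
  [[0.006,0.024,0,0],[0.013,0.053,0,0],[0.022,0.087,0,0],[0.031,0.123,0,0],[0.04,0.159,0,0],[0.049,0.195,0,0],[0.058,0.231,0,0],[0.067,0.267,0,0],[0.076,0.302,0,0],[0.084,0.33,0,0],[0.089,0.347,0,0],[0.091,0.352,-0.02,0],[0.091,0.352,-0.05,0],[0.091,0.352,-0.08,0],[0.091,0.352,-0.105,0],[0.091,0.352,-0.118,0],[0.091,0.352,-0.12,0],[0.091,0.352,-0.12,0]],
])

```text
t: 35.63
tool_pos: [595.2, -5.4, 59.4]
tcp_rot: [5.1, 89.9, 177.8]
contact_force: [-0.0, -0.2, 0.0]
grip_width: 26.3
```

Emit:
arm_command([
  [[0,0,0,0],[0,0,0,0],[0,0,0,0],[0,0,0.01,0],[0,0,0.04,0],[0,0,0.08,0],[0,0,0.12,0],[0,0,0.15,0],[0,0,0.19,0],[0,0,0.19,0]],
], claw=-0.2)

```text
t: 36.47
tool_pos: [600.1, -5.8, 260.4]
tcp_rot: [179.8, 89.0, -7.5]
contact_force: [1.7, -0.6, 0.0]
grip_width: 51.3
```

Emit:
arm_command([
  [[0,0.025,0.025,0.05],[0,0.055,0.025,0.12],[0,0.09,0.025,0.2],[0,0.125,0.025,0.3],[0,0.16,0.025,0.4],[0,0.19,0.025,0.5],[0,0.21,0.025,0.524],[0,0.22,0.025,0.524],[0,0.22,0.025,0.524],[0,0.22,0.025,0.524],[0,0.22,0.025,0.524]],
])

```text
t: 37.38
tool_pos: [596.1, 213.2, 275.4]
tcp_rot: [91.8, 89.9, -65.5]
contact_force: [0.4, -0.5, 0.5]
grip_width: 51.1
```

```bash
python3 - <<'E'
from h import *
st(); p,d,C=grab("wrist","w14"); grab("top","t14"); up("t14",(200,100,410,250),"c14",3.5)
P=cloud(d,C); h=cv2.cvtColor(p,cv2.COLOR_RGB2HSV)
near=(np.hypot(P[...,0]-660,P[...,1]-239)<60)
m=near&(P[...,2]>82)&(P[...,2]<88)&(h[...,1]<60); Q=P[m]; print("holder",len(Q),cv2.minAreaRect(Q[:,:2].astype(np.float32)))
for a,b in((100,120),(120,140),(140,160),(160,182),(184,195)):
    m=near&(P[...,2]>a)&(P[...,2]<b)&(h[...,1]>60); Q=P[m]
    if len(Q)>5: print(a,len(Q),Q.mean(0).round(1),cv2.minAreaRect(Q[:,:2].astype(np.float32)))
E
```

```text
t 37.38 tcp [596.1 213.2 275.4] jaw -67.35 xaxis [ 0.001 -0.001 -1.   ] F [ 0.4 -0.5  0.5] w 51.1 q [13. 20. 74. -0. 86. 81.]
holder 727 ((662.3119506835938, 238.33126831054688), (43.68932342529297, 68.21327209472656), 22.485200881958008)
184 401 [660.2 239.7 188.7] ((660.0475463867188, 239.51171875), (16.01585578918457, 15.113465309143066), 22.158662796020508)
```

View pics/w14.png

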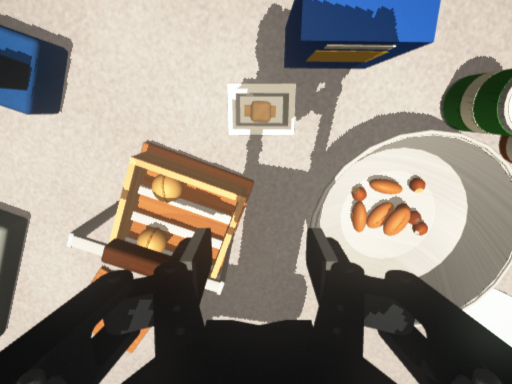

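View pics/c14.png

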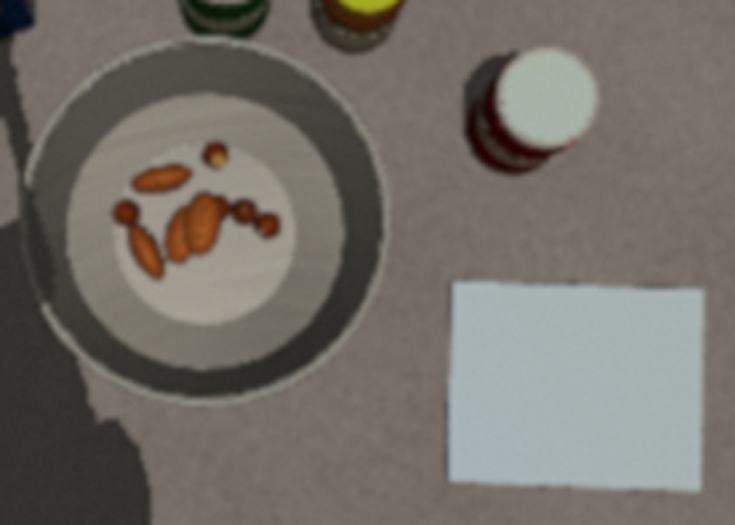

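The wrist view shows the spoon top at (261,111), centred and vertical in the holder. All 4 almonds and 5 hazelnuts are in the bowl, and the cutting board is empty. I'll grasp the spoon.

Emit:
arm_command([
  [[0.03,0.013,0,0],[0.058,0.024,0,0],[0.062,0.0255,0,0],[0.062,0.0255,0,0],[0.062,0.0255,0,0]],
])

```text
t: 37.9
tool_pos: [657.7, 239.0, 274.5]
tcp_rot: [3.2, 89.9, -154.1]
contact_force: [-0.2, 0.6, -0.5]
grip_width: 51.3
```

```bash
python3 -c "
from h import *
st()"
```

```text
t 37.9 tcp [657.7 239.  274.5] jaw -67.34 xaxis [-0.002 -0.001 -1.   ] F [-0.2  0.6 -0.5] w 51.3 q [14. 26. 64. -0. 90. 82.]
```

Emit:
arm_command([
  [[0.0025,0.0005,-0.02,0],[0.0025,0.0005,-0.05,0],[0.0025,0.0005,-0.08,0],[0.0025,0.0005,-0.11,0],[0.0025,0.0005,-0.135,0],[0.0025,0.0005,-0.146,0],[0.0025,0.0005,-0.146,0],[0.0025,0.0005,-0.146,0]],
])

```text
t: 38.57
tool_pos: [660.3, 240.3, 129.9]
tcp_rot: [144.6, 90.0, -12.7]
contact_force: [1.1, 0.0, 0.8]
grip_width: 51.2
```

Emit:
arm_command([
  [[0,0,0,0],[0,0,0,0],[0,0,0,0],[0,0,0,0],[0,0,0,0],[0,0,0,0],[0,0,0,0]],
], claw=1, squeeze=70)

```text
t: 39.15
tool_pos: [661.7, 240.7, 131.2]
tcp_rot: [163.7, 89.8, 6.4]
contact_force: [-0.1, -0.1, 6.0]
grip_width: 15.2
```

Emit:
arm_command([
  [[0,0,0.01,0],[0,0,0.03,0],[0,0,0.05,0],[0,0,0.07,0],[0,0,0.09,0],[0,0,0.11,0],[0,0,0.125,0],[0,0,0.13,0],[0,0,0.13,0],[0,0,0.13,0]],
])

```text
t: 39.98
tool_pos: [660.1, 240.7, 258.4]
tcp_rot: [-8.9, 89.9, -166.2]
contact_force: [-0.7, 0.7, -1.2]
grip_width: 15.3
```

```bash
python3 - <<'E'
from h import *
st(); grab("side","s15"); up("s15",(120,80,320,280),"c15",3)
E
```

```text
t 39.98 tcp [660.1 240.7 258.4] jaw -67.26 xaxis [-0.001 -0.    -1.   ] F [-0.7  0.7 -1.2] w 15.3 q [14. 27. 66.  0. 88. 82.]
```

View pics/c15.png

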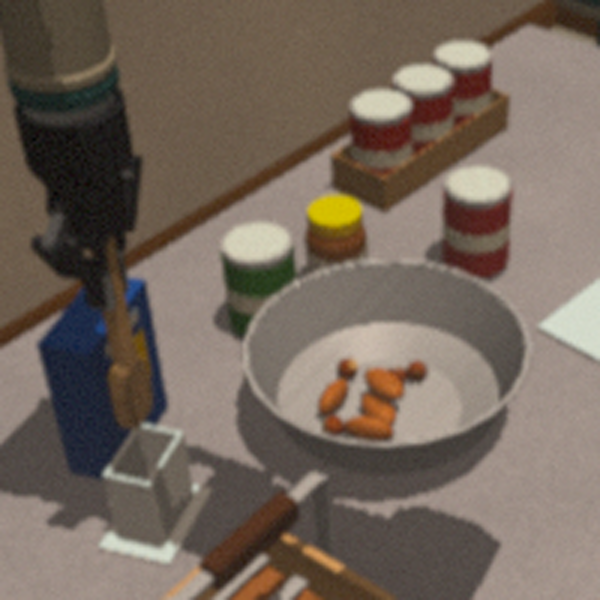

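Emit:
arm_command([
  [[-0.009,-0.02,0,0],[-0.02,-0.044,0,0],[-0.034,-0.074,0,0],[-0.048,-0.105,0,0],[-0.062,-0.136,0,0],[-0.076,-0.166,0,0],[-0.09,-0.196,0,0],[-0.102,-0.222,0,0],[-0.11,-0.24,0,0],[-0.113,-0.246,0,0],[-0.113,-0.246,-0.01,0],[-0.113,-0.246,-0.03,0],[-0.113,-0.246,-0.05,0],[-0.113,-0.246,-0.07,0],[-0.113,-0.246,-0.08,0],[-0.113,-0.246,-0.08,0],[-0.113,-0.246,-0.08,0]],
])

```text
t: 41.45
tool_pos: [547.5, -4.5, 178.2]
tcp_rot: [-41.8, 89.9, 161.0]
contact_force: [-0.2, 0.5, -0.7]
grip_width: 15.2
```

```bash
python3 - <<'E'
from h import *
st(); grab("side","s16"); up("s16",(180,120,320,260),"c16",4)
E
```

```text
t 41.45 tcp [547.5  -4.5 178.2] jaw -67.22 xaxis [-0.002  0.001 -1.   ] F [-0.2  0.5 -0.7] w 15.2 q [-8. 16. 94.  0. 70. 59.]
```

View pics/c16.png

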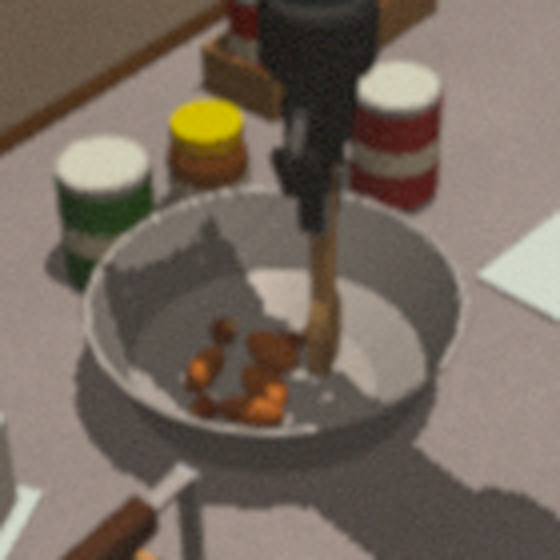

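Emit:
arm_command([
  [[0,0,-0.01,0],[0,0,-0.02,0],[0,0,-0.03,0],[0,0,-0.038,0],[0,0,-0.042,0],[0,0,-0.042,0],[0,0,-0.042,0],[0,0,-0.042,0]],
])

```text
t: 42.17
tool_pos: [547.9, -5.5, 137.3]
tcp_rot: [143.4, 90.0, -13.9]
contact_force: [0.6, 0.2, -1.4]
grip_width: 14.7
```

Emit:
arm_command([
  [[0.0006,-0.008,-0.001,0],[0.0025,-0.016,-0.002,0],[0.0057,-0.0236,-0.002,0],[0.0099,-0.0306,-0.002,0],[0.0152,-0.0368,-0.002,0],[0.0214,-0.0421,-0.002,0],[0.0284,-0.0463,-0.002,0],[0.0359,-0.0495,-0.002,0],[0.0439,-0.0514,-0.002,0],[0.052,-0.052,-0.002,0],[0.0601,-0.0514,-0.002,0],[0.0681,-0.0495,-0.002,0],[0.0756,-0.0463,-0.002,0],[0.0826,-0.0421,-0.002,0],[0.0888,-0.0368,-0.002,0],[0.0941,-0.0306,-0.002,0],[0.0983,-0.0236,-0.002,0],[0.1015,-0.0161,-0.002,0],[0.1034,-0.0081,-0.002,0],[0.104,0,-0.002,0]],
])

```text
t: 43.83
tool_pos: [651.6, -4.3, 135.0]
tcp_rot: [-57.0, 90.0, 145.7]
contact_force: [-0.3, 0.0, -0.5]
grip_width: 15.2
```

```bash
python3 - <<'E'
from h import *
st(); grab("side","s17"); up("s17",(180,120,320,260),"c17",4)
E
```

```text
t 43.83 tcp [651.6  -4.3 135. ] jaw -67.25 xaxis [-0.  0. -1.] F [-0.3  0.  -0.5] w 15.2 q [-6. 26. 85.  0. 70. 61.]
```

View pics/c17.png

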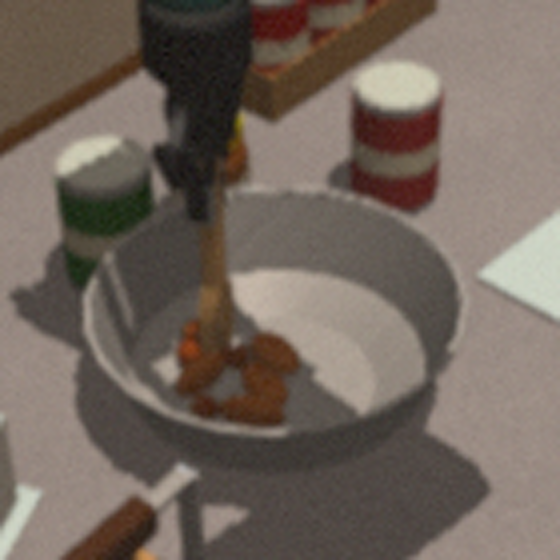

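Emit:
arm_command([
  [[-0.0006,0.008,-0.001,0],[-0.0025,0.016,-0.001,0],[-0.0057,0.0236,-0.001,0],[-0.0099,0.0306,-0.001,0],[-0.0152,0.0368,-0.001,0],[-0.0214,0.0421,-0.001,0],[-0.0284,0.0463,-0.001,0],[-0.0359,0.0495,-0.001,0],[-0.0439,0.0514,-0.001,0],[-0.052,0.052,-0.001,0],[-0.0601,0.0514,-0.001,0],[-0.0681,0.0495,-0.001,0],[-0.0756,0.0463,-0.001,0],[-0.0826,0.0421,-0.001,0],[-0.0888,0.0368,-0.001,0],[-0.0941,0.0306,-0.001,0],[-0.0983,0.0236,-0.001,0],[-0.1015,0.0161,-0.001,0],[-0.1034,0.0081,-0.001,0],[-0.104,0,-0.001,0]],
])

```text
t: 45.55
tool_pos: [547.1, -6.3, 134.0]
tcp_rot: [7.2, 90.0, -150.1]
contact_force: [0.2, 1.0, -0.3]
grip_width: 15.2
```

```bash
python3 - <<'E'
from h import *
st(); grab("side","s18"); up("s18",(180,120,320,260),"c18",4)
E
```

```text
t 45.55 tcp [547.1  -6.3 134. ] jaw -67.28 xaxis [-0. -0. -1.] F [ 0.2  1.  -0.3] w 15.2 q [-8. 18. 98. -0. 64. 59.]
```

View pics/c18.png

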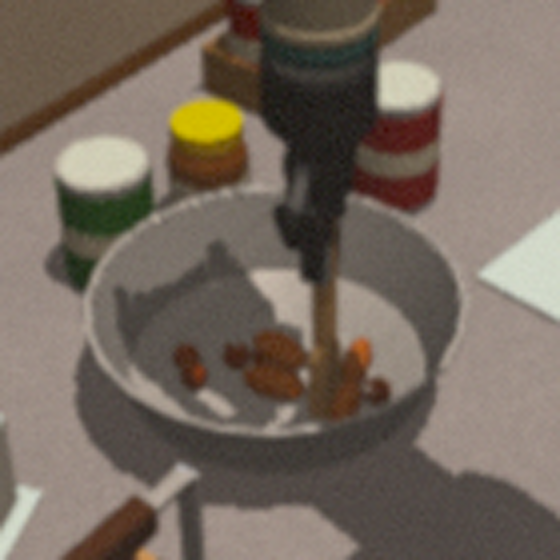

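One full turn is done, all the nuts are still in the bowl and forces are small. Turns two and three next, plus a little extra.

Emit:
arm_command([
  [[0.0006,-0.008,0,0],[0.0025,-0.016,0,0],[0.0057,-0.0236,0,0],[0.0099,-0.0306,0,0],[0.0152,-0.0368,0,0],[0.0214,-0.0421,0,0],[0.0284,-0.0463,0,0],[0.0359,-0.0495,0,0],[0.0439,-0.0514,0,0],[0.052,-0.052,0,0],[0.0601,-0.0514,0,0],[0.0681,-0.0495,0,0],[0.0756,-0.0463,0,0],[0.0826,-0.0421,0,0],[0.0888,-0.0368,0,0],[0.0941,-0.0306,0,0],[0.0983,-0.0236,0,0],[0.1015,-0.0161,0,0],[0.1034,-0.0081,0,0],[0.104,0,0,0]],
])

```text
t: 47.27
tool_pos: [649.0, -4.9, 133.1]
tcp_rot: [-12.5, 89.6, -169.8]
contact_force: [-3.0, -2.6, 0.2]
grip_width: 15.0
```

Emit:
arm_command([
  [[-0.0006,0.008,0,0],[-0.0025,0.016,0,0],[-0.0057,0.0236,0,0],[-0.0099,0.0306,0,0],[-0.0152,0.0368,0,0],[-0.0214,0.0421,0,0],[-0.0284,0.0463,0,0],[-0.0359,0.0495,0,0],[-0.0439,0.0514,0,0],[-0.052,0.052,0,0],[-0.0601,0.0514,0,0],[-0.0681,0.0495,0,0],[-0.0756,0.0463,0,0],[-0.0826,0.0421,0,0],[-0.0888,0.0368,0,0],[-0.0941,0.0306,0,0],[-0.0983,0.0236,0,0],[-0.1015,0.0161,0,0],[-0.1034,0.0081,0,0],[-0.104,0,0,0]],
])

```text
t: 48.93
tool_pos: [547.3, -6.3, 134.0]
tcp_rot: [147.0, 90.0, -10.3]
contact_force: [-0.1, 0.5, -1.9]
grip_width: 15.1
```

Emit:
arm_command([
  [[0.0006,-0.008,0,0],[0.0025,-0.016,0,0],[0.0057,-0.0236,0,0],[0.0099,-0.0306,0,0],[0.0152,-0.0368,0,0],[0.0214,-0.0421,0,0],[0.0284,-0.0463,0,0],[0.0359,-0.0495,0,0],[0.0439,-0.0514,0,0],[0.052,-0.052,0,0],[0.0601,-0.0514,0,0],[0.0681,-0.0495,0,0],[0.0756,-0.0463,0,0],[0.0826,-0.0421,0,0],[0.0888,-0.0368,0,0],[0.0941,-0.0306,0,0],[0.0983,-0.0236,0,0],[0.1015,-0.0161,0,0],[0.1034,-0.0081,0,0],[0.104,0,0,0]],
])

```text
t: 50.6
tool_pos: [650.9, -4.5, 133.9]
tcp_rot: [-7.0, 89.9, -164.2]
contact_force: [-2.1, -1.4, 1.0]
grip_width: 15.1
```

Emit:
arm_command([
  [[-0.0006,0.008,0,0],[-0.0025,0.016,0,0],[-0.0057,0.0236,0,0],[-0.0099,0.0306,0,0],[-0.0152,0.0368,0,0],[-0.0214,0.0421,0,0],[-0.0284,0.0463,0,0],[-0.0359,0.0495,0,0],[-0.0439,0.0514,0,0],[-0.052,0.052,0,0],[-0.0601,0.0514,0,0],[-0.0681,0.0495,0,0],[-0.0756,0.0463,0,0],[-0.0826,0.0421,0,0],[-0.0888,0.0368,0,0],[-0.0941,0.0306,0,0],[-0.0983,0.0236,0,0],[-0.1015,0.0161,0,0],[-0.1034,0.0081,0,0],[-0.104,0,0,0]],
])

```text
t: 52.27
tool_pos: [547.6, -6.4, 134.4]
tcp_rot: [125.9, 89.9, -31.4]
contact_force: [0.7, 0.4, -1.4]
grip_width: 15.2
```

Emit:
arm_command([
  [[0.0006,-0.008,0,0],[0.0025,-0.016,0,0],[0.0057,-0.0236,0,0],[0.0099,-0.0306,0,0],[0.0152,-0.0368,0,0],[0.0214,-0.0421,0,0],[0.0284,-0.0463,0,0],[0.0359,-0.0495,0,0],[0.0439,-0.0514,0,0],[0.052,-0.052,0,0],[0.052,-0.052,0,0],[0.052,-0.052,0,0]],
])

```text
t: 53.27
tool_pos: [599.8, -57.2, 133.8]
tcp_rot: [-8.0, 90.0, -165.2]
contact_force: [0.3, 0.7, 0.3]
grip_width: 15.0
```

```bash
python3 - <<'E'
from h import *
st(); grab("side","s19"); up("s19",(180,120,320,260),"c19",4)
E
```

```text
t 53.27 tcp [599.8 -57.2 133.8] jaw -67.24 xaxis [-0.001 -0.    -1.   ] F [0.3 0.7 0.3] w 15.0 q [-12.  22.  91.  -0.  67.  55.]
```

View pics/c19.png

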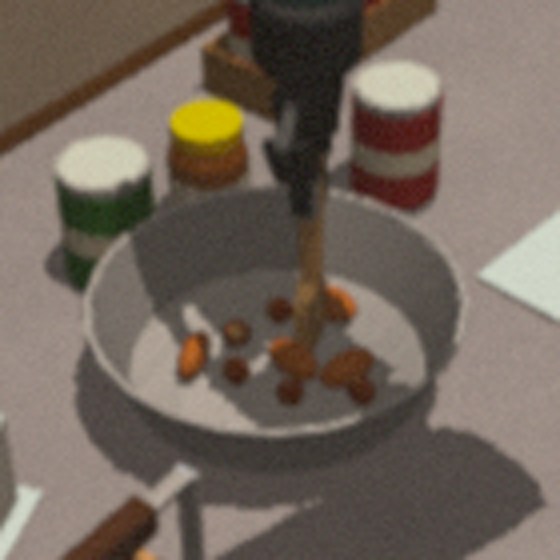

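Emit:
arm_command([
  [[0,0,0.01,0],[0,0,0.03,0],[0,0,0.05,0],[0,0,0.07,0],[0,0,0.09,0],[0,0,0.11,0],[0,0,0.13,0],[0,0,0.14,0],[0,0,0.14,0],[0.002,0.01,0.14,0],[0.006,0.03,0.14,0],[0.012,0.06,0.14,0],[0.018,0.09,0.14,0],[0.024,0.12,0.14,0],[0.03,0.15,0.14,0],[0.036,0.18,0.14,0],[0.042,0.21,0.14,0],[0.048,0.24,0.14,0],[0.054,0.27,0.14,0]],
])

```text
t: 54.9
tool_pos: [652.4, 214.9, 271.7]
tcp_rot: [-14.7, 89.8, -172.0]
contact_force: [-0.0, 0.1, -1.3]
grip_width: 15.3
```

Emit:
arm_command([
  [[0.003,0.015,0,0],[0.005,0.024,0,0],[0.006,0.0268,0,0],[0.006,0.0268,0,0],[0.006,0.0268,0,0],[0.006,0.0268,0,0]],
])

```text
t: 55.4
tool_pos: [659.4, 237.8, 274.1]
tcp_rot: [56.9, 89.9, -100.5]
contact_force: [-0.4, 0.5, 0.2]
grip_width: 15.1
```

```bash
python3 - <<'E'
from h import *
st(); p,d,C=grab("side","s20"); up("s20",(130,100,290,260),"c20",4)
P=cloud(d,C); h=cv2.cvtColor(p,cv2.COLOR_RGB2HSV)
m0=(np.hypot(P[...,0]-660,P[...,1]-239)<40)&(h[...,1]>80)&(h[...,0]<25)
for a in range(95,260,15):
    Q=P[m0&(P[...,2]>a)&(P[...,2]<a+15)]
    if len(Q)>4: print(a,len(Q),np.median(Q,0).round(1))
print(P[m0&(P[...,2]>95)][:,2].min())
E
```

```text
t 55.4 tcp [659.4 237.8 274.1] jaw -67.36 xaxis [-0.    -0.001 -1.   ] F [-0.4  0.5  0.2] w 15.1 q [14. 26. 64. -0. 90. 82.]
140 16 [651.9 241.7 151.9]
155 58 [650.8 245.1 163.2]
170 61 [650.9 245.9 177.9]
185 71 [650.6 249.3 193.6]
200 56 [651.5 245.8 206.7]
215 38 [650.7 243.2 222.4]
230 36 [651.  242.5 236.5]
245 36 [649.7 242.8 250.9]
146.37492966806803
```

View pics/c20.png

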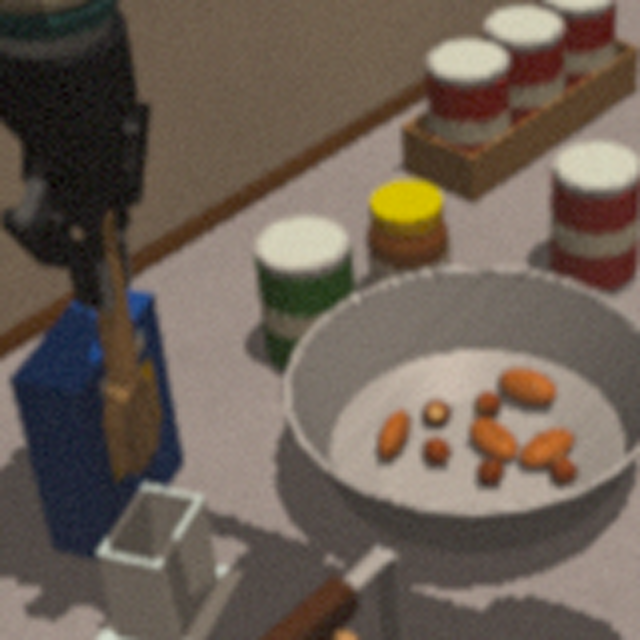

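Emit:
arm_command([
  [[0.002,0.001,-0.01,0],[0.002,0.001,-0.025,0],[0.002,0.001,-0.04,0],[0.002,0.001,-0.055,0],[0.002,0.001,-0.065,0],[0.002,0.001,-0.075,0],[0.002,0.001,-0.075,0]],
])

```text
t: 56.03
tool_pos: [660.3, 239.7, 196.2]
tcp_rot: [-7.1, 89.7, -164.4]
contact_force: [-0.9, 0.2, 0.0]
grip_width: 15.5
```

```bash
python3 - <<'E'
from h import *
st(); grab("side","s21"); up("s21",(130,140,230,260),"c21",5)
E
```

```text
t 56.03 tcp [660.3 239.7 196.2] jaw -67.3 xaxis [-0.004 -0.001 -1.   ] F [-0.9  0.2  0. ] w 15.5 q [14. 28. 72. -0. 80. 82.]
```

View pics/c21.png

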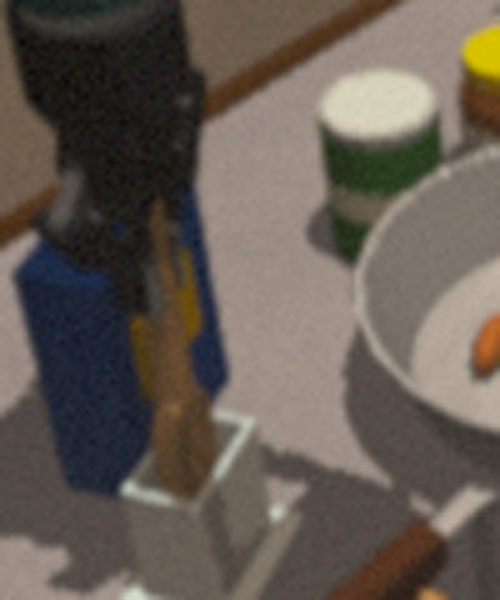

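Emit:
arm_command([
  [[0,0,-0.012,0],[0,0,-0.026,0],[0,0,-0.04,0],[0,0,-0.052,0],[0,0,-0.06,0],[0,0,-0.064,0],[0,0,-0.065,0],[0,0,-0.065,0]],
])

```text
t: 56.75
tool_pos: [661.8, 240.5, 134.2]
tcp_rot: [162.0, 90.0, 4.7]
contact_force: [-0.8, 0.0, -1.3]
grip_width: 15.3
```

Emit:
arm_command([
  [[0,0,-0.001,0],[0,0,-0.002,0],[0,0,-0.003,0],[0,0,-0.003,0],[0,0,-0.003,0]],
])

```text
t: 57.17
tool_pos: [661.6, 240.5, 131.3]
tcp_rot: [162.0, 90.0, 4.7]
contact_force: [0.4, -0.5, -0.5]
grip_width: 15.1
```

Almost on the floor, at most about 1 mm above it. I'll release gently and rise.

Emit:
arm_command([
  [[0,0,0,0],[0,0,0,0],[0,0,0,0],[0,0,0,0],[0,0,0,0],[0,0,0,0],[0,0,0.02,0],[0,0,0.05,0],[0,0,0.09,0],[0,0,0.13,0],[0,0,0.15,0],[-0.04,-0.02,0.15,0],[-0.06,-0.027,0.15,0],[-0.06,-0.027,0.15,0],[-0.06,-0.027,0.15,0]],
], claw=-0.2)

```text
t: 58.42
tool_pos: [600.6, 213.2, 281.9]
tcp_rot: [170.2, 89.9, 12.9]
contact_force: [-1.0, -0.2, 1.4]
grip_width: 51.0
```

```bash
python3 - <<'E'
from h import *
st(); p,d,C=grab("wrist","w22"); grab("side","s22")
P=cloud(d,C); h=cv2.cvtColor(p,cv2.COLOR_RGB2HSV)
near=(np.hypot(P[...,0]-660,P[...,1]-239)<60)
for a,b in((150,182),(184,195)):
    m=near&(P[...,2]>a)&(P[...,2]<b)&(h[...,1]>60); Q=P[m]
    if len(Q)>5: print(a,len(Q),Q.mean(0).round(1),cv2.minAreaRect(Q[:,:2].astype(np.float32)))
E
```

```text
t 58.42 tcp [600.6 213.2 281.9] jaw -67.27 xaxis [ 0.001  0.    -1.   ] F [-1.  -0.2  1.4] w 51.0 q [13. 20. 73. -0. 87. 81.]
184 378 [664.9 243.3 188.7] ((664.8170166015625, 243.30799865722656), (14.838396072387695, 15.531095504760742), 22.36220932006836)
```

View pics/w22.png

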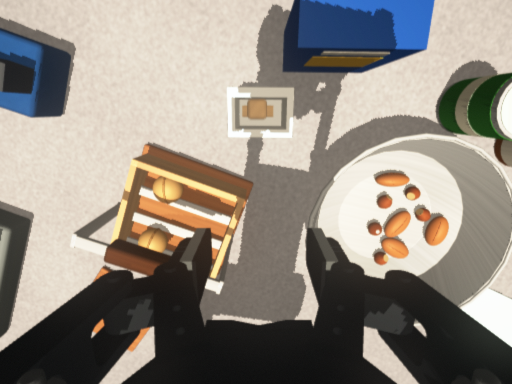

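View pics/s22.png

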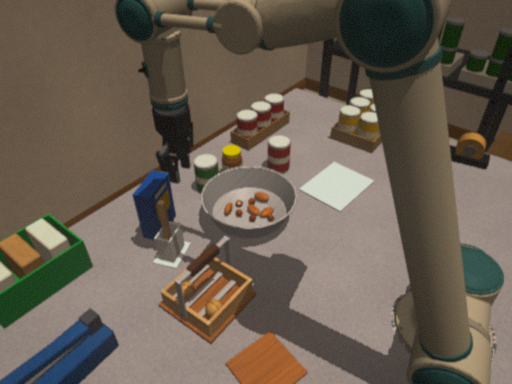

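```bash
python3 - <<'E'
from h import *
p,d,C=grab("wrist","w23"); P=cloud(d,C); h=cv2.cvtColor(p,cv2.COLOR_RGB2HSV)
Q=P[(np.hypot(P[...,0]-660,P[...,1]-239)<60)&(P[...,2]>184)&(P[...,2]<195)&(h[...,1]>60)]; print("spoon",Q.mean(0).round(1))
p,d,C=grab("top","t23"); P=cloud(d,C); v,u=np.mgrid[:384,:512]
for nm,b in dict(can_a=(335,105,375,150),can_b=(245,65,285,112),jar=(288,75,322,112),box=(148,62,212,120)).items():
    m=(u>=b[0])&(u<b[2])&(v>=b[1])&(v<b[3])&(P[...,2]>90); print(nm,np.round(cv2.minAreaRect(P[m][:,:2].astype(np.float32))[0],1),m.sum())
s=st()
print(robot.job_done())
E
```

```text
spoon [659.4 240.9 188.8]
can_a [ 587.  -137.6] 745
can_b [636.2 -20.3] 719
jar [630.3 -63.7] 437
box [612.6 120.7] 1483
t 58.62 tcp [602.4 213.8 280.6] jaw -67.26 xaxis [ 0.  0. -1.] F [ 0.3 -0.8  0.3] w 51.2 q [13. 20. 73. -0. 87. 81.]
the job is handed in; nothing more can be done
None
```

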